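# Plug a hand brush and show it to the inspection camera

## Robot

A 7-joint arm with a two-finger parallel gripper is mounted at the origin on the work surface. World frame = base frame: x ahead of the robot, y to its left, z up, the work surface at z = 0. Lengths are in m, angles in rad, forces in N, time in s.
With the tool pointing down it reaches from about 0.4 to 0.875 m from the base axis. Payload 4.4 kg.
Tool frame: the origin (TCP) lies midway between the tips of the shut fingers; the grasp point (between the pads) lies 19 mm behind it (bot.tcp_to_grasp is the distance from the TCP to the grasp point, in m); z points along the fingers, x is the direction in which the jaws open and shut, and the axes are right-handed (so a half turn about z gives the same grasp; the last joint's range is limited). The gripper opens to 85 mm and grips with 20 to 120 N. Pads are 22 mm wide; open, the fingers measure 114 mm over their backs; the gripper's body (76 mm by 85 mm) begins 54 mm behind the grasp point. The pads swing forward as they close: fully open they stand 13 mm farther back than shut.
Start: joints at [-1.293, 0.628, 0.038, 1.517, -0.027, 0.996, -0.02], TCP at [0.219, 0.612, 0.231] pointing down, gripper open.
Joint ranges: [-3.06, 3.06], [-0.37, 2.12], [-1.25, 1.32], [0.18, 2.47], [-1.1, 4.24], [0.23, 1.98], [-2.94, 2.94]. Speed limits (rad/s): [2.57, 2.57, 3.14, 3.14, 3.14, 3.14, 3.14].

## Interface

Orientations are given as a 3x3 rotation matrix whose columns are the frame's x, y, z axes.
In Python, from bench import bot gives the robot as it stands. The module is installed in compiled form; this text tells all that it offers.
- The arm moves only by the shell command python3 -m pendant 'ROWS' [FORCE]. ROWS is JSON, a list of rows, each an object of numbers: "dx", "dy", "dz": the shift along the world's x, y, z in cm; "twist": the turn about the world's z in degrees; "jaw": the finger opening in cm, from 0 to 8.54. In form: [{"dx": .., "dy": .., "dz": .., "twist": .., "jaw": ..}, ...]. A call has 1 to 10 rows; each row is the pose to reach, as a shift and turn from the pose commanded when the call began; what a row does not reach only later rows make up. A row lasts 1/8 s, in which the tool goes at most 62.5 mm and 10.7 degrees, less where a joint would pass 70% of its speed; a pose out of reach is approached as far as the arm can. A call with a gripper value outside its range is refused whole. The fingers move at their own pace and stop on an object; FORCE is the grip in N (left out, the last holds). Time passes only in rows, so rows that repeat a pose let the fingers close. It gives the time, the measured TCP pose, the force and the opening at its end, in the units of the state.
- bot.get_state(): the state, without advancing time (a new reading comes with each control period).
- bot.camera(name): name is "side" or "top" or "wrist"; returns the picture (400x640x3 uint8, red, green, blue); there is no depth.
- bot.camera_params(name): a dict with "fov_y" (degrees; the focal length in pixels is half the picture's height over the tangent of half this angle, whatever the lens; pixels are square), "cx", "cy" (the principal point, pixels), "D" ([k1, k2, p1, p2, k3] as OpenCV has them; the pictures are not rectified), "eye" and "attitude" of the camera in the world. Camera axes: x right, y down, z forward; pixel columns grow to the right and rows downward; lengths in m; the calibration is good to about 2 mm. A picture is of the moment at which its call begins: read the wrist's pose just before it. camera_params takes no time and is no camera call; for the wrist camera it gives the pose at the moment of the call.
- bot.sign_off(): hands the job in, once; it reports no verdict.
The state is a dict: "t": time; "joint_pos": joint angles; "joint_vel": joint speeds; "joint_torque": joint torques, N m; "position": TCP position; "ee_rot": TCP orientation; "ft_force": force on the tool from outside, world axes, zero at the start; "ft_torque": the same for the moment, N m; "grip_width": finger opening in m.
Only numpy, scipy, OpenCV 4.12 (cv2) and the standard library are available. Lean on these libraries where they do the work, as an engineer would, in place of code of your own. Each camera call takes 0.05 s, during which the arm holds its last target.

## Task

Press the dark button plug fully home into the empty screw hole of the brush that stands in the wooden cradle, then lift that brush out by its arched handle and show its long side to the inspection camera: handle uppermost, the middle of the brush 180 mm straight out from the lens, and its long side square on to the lens, so lean it to match the camera's downward tilt. Finish while still holding the brush there, still and clear of everything, with the plug in place; do not knock the camera or disturb the other things on the bench.

Things in the scene. Friction and masses are not known exactly. Their poses are not given: they have to be found in the camera images.
- brush: The brush to work on, 220 x 64 mm, about 0.3 kg, loose, standing on its bristles in the cradle; it lifts straight out. Origin: centre of the bristles' underside; x along the brush to its toe (the end with the hole), z up. Cream bristles 0 to 26 mm high (rigid), pale board to 38, honey-coloured cover board to 52 mm, arched handle on top. The only brush with an open hole
- brush_middle (a point): Middle of the brush's woodwork, on the centre line halfway along it, 38 mm above the bristles' underside; axes as brush. This is the point to bring before the lens
- handle (a point): Centre of the handle's crown, 18 mm from the brush's middle towards the heel (x = -18 mm), 94 mm above the bristles' underside. The bar there runs along the brush's x, 20 mm wide (y), 16 mm thick (z), nearly straight for 20 mm either way, 34 mm of air below it; its feet stand on the cover from x = -81 to +45 mm. Axes as brush
- hole (a point): Centre of the screw hole's mouth, in the cover's top face, 70 mm from the brush's middle towards the toe (x = +70 mm), 52 mm above the bristles' underside: 21.5 mm across, 14 mm deep, blind
- plug: A turned button of dark wood, 12 g, loose, standing on its tenon, alone on the bench. Origin: centre of the tenon's underside, z up along its axis. Tenon 20 mm across, 10 mm long, foot chamfered; above it a round flat-topped head 30 mm across, 9 mm thick (z = 10 to 19 mm). It fits the hole loosely and is home when the head's underside lies on the cover all round
- collar (a point): Centre of the underside of the plug's head, 10 mm above its origin; home when it lies on hole; axes as plug
- cradle: Fixed beech assembly cradle: base 260 x 110 mm, 15 mm thick, on which the brush stands, two felt-lined side rails 150 mm long, 72 mm apart inside, standing to 49 mm above the bench, and end stops to 35 mm. Origin: centre of its underside, x along the brush
- lens (a point): Centre of the inspection camera's front glass: dark blue box, black lens, 90 mm ring light with a white face, clamped 250 to 310 mm up a 400 mm aluminium column (steel foot 120 x 160 mm). The camera looks along this point's -x, tilted 0.15 to 0.45 rad downwards; y is level, z up out of the camera's top. Its clamps are stiff but can be knocked out of place
- focus (a point): Point in the air 180 mm straight out from the lens glass, where the middle of the brush must be; axes as lens
- brush_b: Finished brush, same sizes with the plug already in; leave alone. Origin centre of its underside
- brush_c: Finished brush like brush_b; leave alone
- screwdriver: Screwdriver with black handle, 210 mm, lying along its x; leave alone. Origin under its middle
- mallet: Carpenter's mallet, head 65 x 120 x 75 mm at its +x end, handle to -x; leave alone. Origin on the bench beneath the mallet
- drill: Teal cordless drill with red battery lying on its side, about 180 x 200 mm, 66 mm high; leave alone. Origin under the motor housing
- spare_handle: Loose honey-coloured arched handle lying on its side, 126 x 50 mm, 20 mm high; leave alone. Origin on the bench beneath it
There are look-alikes about, which are no part of the job. Leave any blue or purple look-alike of the brush alone.

How it is judged:
On the way, in this order (a step that is already met when the one before it is completed fails the run):
1. the fingers have pressed the plug home in the hole while the brush stands in the cradle (horizontal distance between collar and hole below 0.003 m and z of collar in the frame of hole below 0.002 m and angle between the z axis of plug and the z axis of brush, either way round below 0.1 rad and contact force between the fingers and plug above 1.5 N and z of brush in the frame of cradle below 0.02 m), for 0.1 s.
2. the brush is lifted out of the cradle in the gripper with the plug in it (z of brush in the frame of cradle above 0.06 m and contact force between the fingers and brush above 1 N and distance between collar and hole below 0.004 m), for 0.2 s.
At the end, for the whole second after the job is handed in: The gripper holds the brush still in the air, handle uppermost, its middle within 25 mm of the point 180 mm straight out from the lens, its long side square to the lens within 8 degrees (both ways), the plug still home in its hole within 4 mm, and nothing but the gripper carrying the brush (distance between brush_middle and focus below 0.025 m and angle between the y axis of brush and the x axis of lens, either way round below 0.14 rad and angle between the x axis of brush and the y axis of lens, either way round below 0.14 rad and angle between brush's own z axis and vertical below 0.8 rad and height (world z) of brush above 0.06 m and contact force between the fingers and brush above 1 N and contact force between brush and cradle below 0.1 N and linear speed of brush below 0.02 m/s and angular speed of brush below 0.1 rad/s and distance between collar and hole below 0.004 m); the arm keeps its last pose, push and grip.
It fails at once if the inspection camera is knocked out of place (distance of lens from where it was at the start of the episode above 0.01 m).
It fails at once if another thing on the bench is disturbed (distance of any of brush_b, brush_c, screwdriver, mallet, drill, spare_handle from where it was at the start of the episode above 0.02 m).
It also fails if it takes over 64 s, if anything falls off the work surface, if the arm or the gripper's body presses on something with over 40 N, if the wrist force passes 120 N, or if a joint passes its speed limit or range.

## Working session

There is one attempt and no reset: what is moved stays moved. The work goes in short steps, Python scripts to look and compute and a shell command to move; the robot and the scene stay as the last step left them, time stands still between calls to the robot, and variables do not carry over. Pictures are saved under pics/ and viewed, and the job is handed in when it is done.

```bash
mkdir -p pics; cat > h.py <<'E'
import numpy as np, cv2
from bench import bot
def save(n,im): cv2.imwrite(f'pics/{n}.png',cv2.cvtColor(im,cv2.COLOR_RGB2BGR))
def K(p):
    f=200/np.tan(np.radians(p['fov_y'])/2); return np.array([[f,0,p['cx']],[0,f,p['cy']],[0,0,1.]])
def ray(p,uv):
    uv=np.array(uv,float).reshape(-1,1,2)
    n=cv2.undistortPoints(uv,K(p),np.array(p['D'],float)).reshape(-1,2)
    d=np.c_[n,np.ones(len(n))]@np.array(p['attitude']).T
    return np.array(p['eye']),d/np.linalg.norm(d,axis=1,keepdims=True)
def plane(p,uv,z):
    e,d=ray(p,uv); return e+d*((z-e[2])/d[:,2])[:,None]
def proj(p,X):
    R=np.array(p['attitude']);X=np.array(X,float).reshape(-1,3)
    c=(X-np.array(p['eye']))@R
    return cv2.projectPoints(c,np.zeros(3),np.zeros(3),K(p),np.array(p['D'],float))[0].reshape(-1,2)
def tri(e1,d1,e2,d2):
    A=np.c_[d1,-d2];s=np.linalg.lstsq(A,e2-e1,rcond=None)[0]
    a=e1+d1*s[0];b=e2+d2*s[1];return (a+b)/2,np.linalg.norm(a-b)
E
python3 - <<'E'
from h import *
import json,pickle
P={}
for n in ['top','side','wrist']:
    p=bot.camera_params(n);im=bot.camera(n);save(n+'0',im);P[n]=(p,im)
    print(n,p)
pickle.dump(P,open('P0.pkl','wb'))
s=bot.get_state();print(s)
E
```

```text
top {'fov_y': 55.27172251640895, 'cx': 319.9904688340283, 'cy': 200.50039375147836, 'D': array([0.00430457, 0.        , 0.        , 0.        , 0.        ]), 'eye': array([ 0.42608198, -0.03303212,  1.33578889]), 'attitude': array([[ 0.02385951, -0.99638548,  0.08152727],
       [-0.99955647, -0.02232256,  0.01971187],
       [-0.01782073, -0.08196143, -0.99647616]])}
side {'fov_y': 45.592521082589144, 'cx': 316.34040043290264, 'cy': 211.97815738382573, 'D': array([-0.11621488,  0.        ,  0.        ,  0.        ,  0.        ]), 'eye': array([-0.24550329, -0.94653851,  1.07282732]), 'attitude': array([[ 0.75855474, -0.41110392,  0.50555738],
       [-0.65132996, -0.45565482,  0.60675198],
       [-0.01907846, -0.78953926, -0.61340343]])}
wrist {'fov_y': 69.73240141074564, 'cx': 318.44500069309765, 'cy': 196.74147225048205, 'D': array([-0.00761486,  0.        ,  0.        ,  0.        ,  0.        ]), 'eye': array([0.14120343, 0.64062867, 0.3744172 ]), 'attitude': array([[ 0.33591817,  0.89083138,  0.30590593],
       [ 0.94188975, -0.31714293, -0.11074321],
       [-0.00163762,  0.
[... 161 characters left out ...]
int_vel': array([-8.73341428e-04, -2.05376802e-03,  7.90266503e-05, -5.21582627e-03,
        6.06317482e-04, -1.94510965e-03,  9.49699546e-04]), 'joint_torque': array([ 1.29884444e-03, -5.63792825e+01,  1.22798648e+00, -1.93650913e+01,
        1.13527291e-02,  7.37686321e-03,  1.05168456e-05]), 'position': array([0.21888107, 0.61152216, 0.23059154]), 'ee_rot': array([[ 3.37038727e-01,  9.41490646e-01, -5.10181009e-04],
       [ 9.41489596e-01, -3.37039113e-01, -1.40618403e-03],
       [-1.49586007e-03, -6.39163561e-06, -9.99998881e-01]]), 'ft_force': array([-0.78579302,  0.76695106,  0.00950533]), 'ft_torque': array([-0.02551378,  0.02548147,  0.0229217 ]), 'grip_width': 0.08559341997086192}
```

View pics/top0.png

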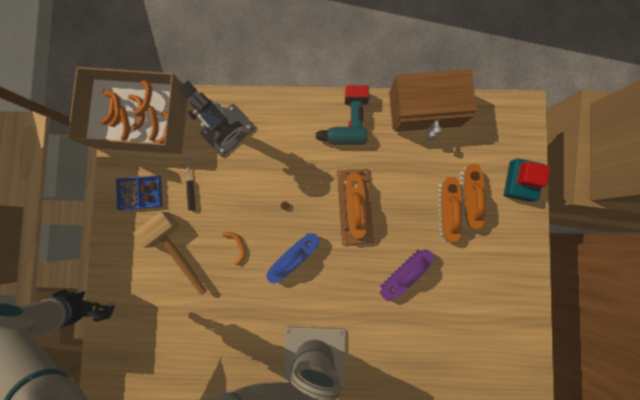

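View pics/side0.png

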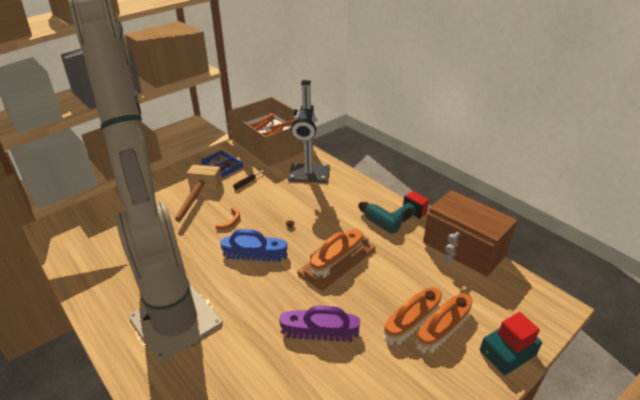

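View pics/wrist0.png

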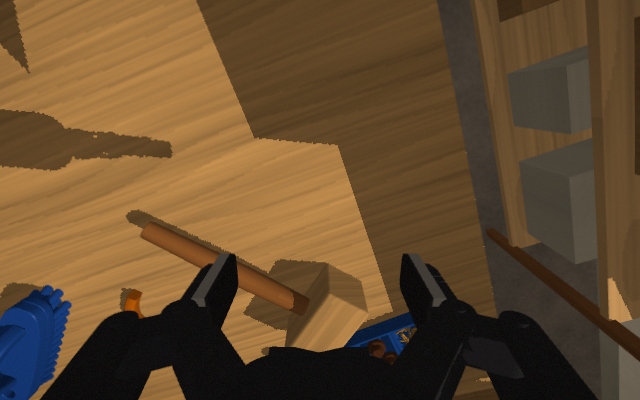

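The top view shows the cradle brush at about (355,205), finished brushes at (452,210) and (474,197), a small dark disc at (286,206) and the camera stand at (220,120). The screwdriver is at (191,190), the mallet at (170,250) and the loose handle at (235,248). The blue and purple look-alikes are at (293,258) and (407,275). I'll enlarge the candidates.

```bash
python3 - <<'E'
from h import *
import pickle
P=pickle.load(open('P0.pkl','rb'))
t=P['top'][1];s=P['side'][1]
def crop(im,x,y,w,h,k): return cv2.resize(im[y:y+h,x:x+w],None,fx=k,fy=k,interpolation=cv2.INTER_CUBIC)
save('c1',crop(t,265,155,120,95,6))
save('c2',crop(t,170,70,100,90,6))
save('c3',crop(s,270,70,130,230,2.6))
save('c4',crop(t,430,140,70,110,5))
E
```

```text
(no output)
```

View pics/c1.png

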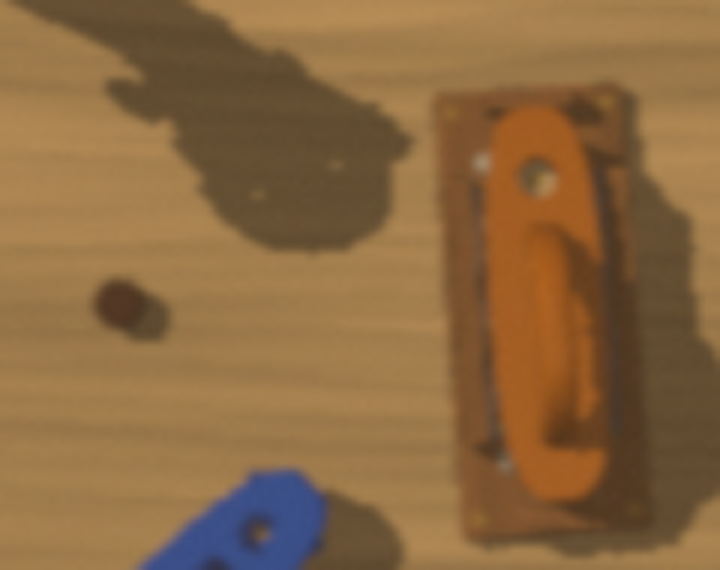

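View pics/c2.png

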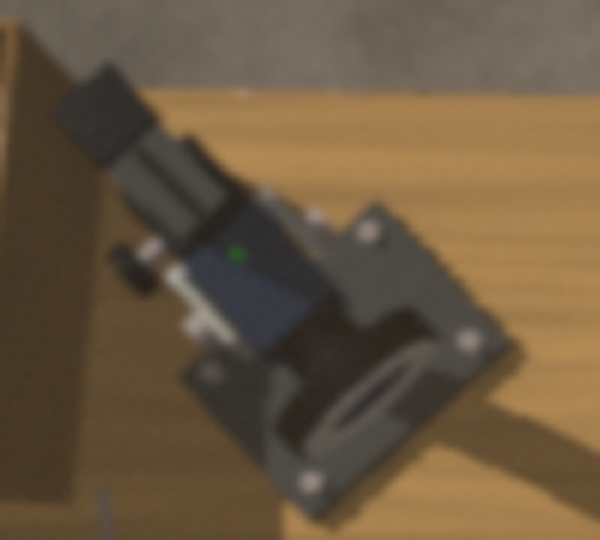

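View pics/c3.png

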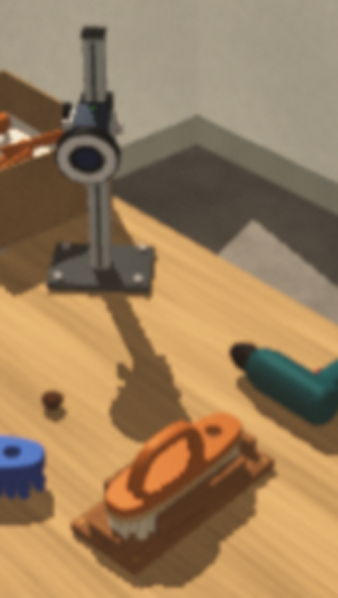

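View pics/c4.png

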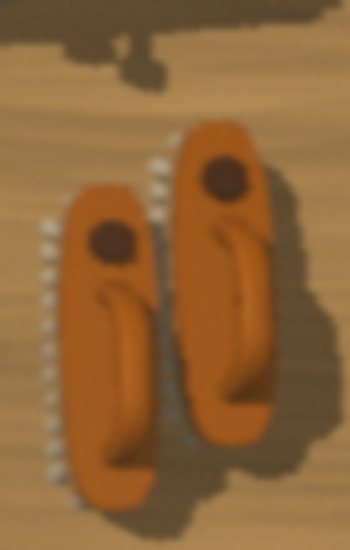

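The loose dark disc at top (286,206) and side (290,224) stands alone, so it is the plug. The similar discs at (452,189) and (475,175) sit in finished brushes, and the tray parts aren't buttons. The honey brush with its open hole at top (355,185) is in the cradle. Next I'll measure from the masks.

```bash
cat > m1.py <<'E'
from h import *
import pickle
P=pickle.load(open('P0.pkl','rb'))
(pt,t),(ps,s)=P['top'],P['side']
def ell(mask,box,show=True):
    x,y,w,h=box;m=np.zeros_like(mask);m[y:y+h,x:x+w]=mask[y:y+h,x:x+w]
    c,_=cv2.findContours(m,cv2.RETR_EXTERNAL,cv2.CHAIN_APPROX_NONE)
    c=max(c,key=cv2.contourArea);M=cv2.moments(c)
    return np.array([M['m10']/M['m00'],M['m01']/M['m00']]),cv2.contourArea(c),c
# plug
hs=cv2.cvtColor(t,cv2.COLOR_RGB2HSV)
print(t[205,286],t[205,280],t[208,290],t[185,355],t[205,346])
m=((t[...,0]<95)&(t[...,0]>1.45*t[...,1].astype(float))).astype(np.uint8)
c,a,_=ell(m,(275,195,25,22));print('plug top',c,a,plane(pt,c,0.019))
hss=cv2.cvtColor(s,cv2.COLOR_RGB2HSV)
m=((s[...,0]<100)&(s[...,0]>1.45*s[...,1].astype(float))).astype(np.uint8)
c2,a,_=ell(m,(280,214,22,20));print('plug side',c2,a,plane(ps,c2,0.012))
# orange cradle brush in top
m=((hs[...,0]<14)&(hs[...,1]>190)&(hs[...,2]>80)).astype(np.uint8)
c,a,ct=ell(m,(335,165,45,85));print('brush blob',c,a,cv2.minAreaRect(ct), plane(pt,c,.067))
# hole
sub=t[175:195,345:365].astype(int)
print(sub[:,:,2][4:17,3:18]); print(sub[:,:,0][4:17,3:18])
E
python3 m1.py
```

```text
[81 56 36] [125  94  58] [94 74 48] [158 123  72] [134  83  48]
plug top [283.9  205.25] 10.0 [[0.51452504 0.11754235 0.019     ]]
plug side [289.64761905 223.86666667] 17.5 [[0.51430876 0.11403384 0.012     ]]
brush blob [349.43333333 207.24444444] 15.0 ((349.5, 207.5), (5.0, 11.0), 0.0) [[ 0.50959553 -0.10632465  0.067     ]]
[[36 34 35 35 35 33 35 35 34 33 33 34 35 34 32]
 [35 34 34 35 33 34 34 36 33 34 35 34 34 33 32]
 [36 34 34 36 35 35 38 38 36 33 35 34 32 33 35]
 [37 36 36 39 43 48 53 51 43 35 34 33 35 33 31]
 [36 33 36 43 51 54 55 58 58 48 36 33 34 32 35]
 [36 35 37 47 53 50 54 70 78 66 42 34 34 34 35]
 [33 33 39 48 52 49 57 72 80 66 43 32 34 32 36]
 [34 35 38 42 51 55 67 76 74 59 39 34 34 35 35]
 [36 36 36 37 41 50 60 66 58 43 36 34 34 34 36]
 [35 35 36 35 36 39 43 44 39 35 33 33 34 32 37]
 [35 35 35 35 35 35 36 34 35 36 34 34 34 35 34]
 [37 36 34 36 35 34 36 33 37 34 34 35 35 32 37]
 [36 36 34 35 35 34 34 35 34 33 34 34 35 35 35]]
[[161 162 162 162 162 161 161 162 162 161 162 162 157 139 112]
 [162 162 162 161 158 154 152 155 157 161 162 162 160 145 117]
 [163 162 161 156 143 126 121 129 144 155 161 162 161 153 128]
 [163 161 158 145 125 110 108 112 125 144 158 161 163 157 134]
 [162 160 152 133 113 107 112 120 129 142 156 161 162 158 142]
 [162 161 151 133 111 108 126 149 159 160 159 162 162 160 148]
 [162 162 157 139 116 110 132 158 170 167 163 162 162 161 154]
 [162 162 160 147 130 122 143 164 170 169 164 164 163 162 157]
 [163 163 162 158 148 141 150 165 168 165 163 162 163 162 158]
 [162 163 163 162 160 158 160 163 163 163 163 163 163 162 159]
 [162 163 163 163 163 162 163 162 163 164 162 163 163 163 160]
 [163 163 162 163 163 162 163 162 163 162 163 163 163 162 162]
 [163 163 162 163 161 159 157 157 157 157 160 163 163 163 163]]
```

```bash
python3 - <<'E'
from h import *
import pickle
P=pickle.load(open('P0.pkl','rb'))
t=P['top'][1];s=P['side'][1]
def crop(im,x,y,w,h,k): return cv2.resize(im[y:y+h,x:x+w],None,fx=k,fy=k,interpolation=cv2.INTER_CUBIC)
a=crop(t,210,110,40,45,12);b=crop(s,285,105,35,45,12)
a=cv2.convertScaleAbs(a,alpha=1.5);b=cv2.convertScaleAbs(b,alpha=1.2)
save('c5',np.hstack([a[:540],b[:540,:300+100]])[:, :800])
print(a.shape,b.shape)
E
```

```text
(540, 480, 3) (540, 420, 3)
```

View pics/c5.png

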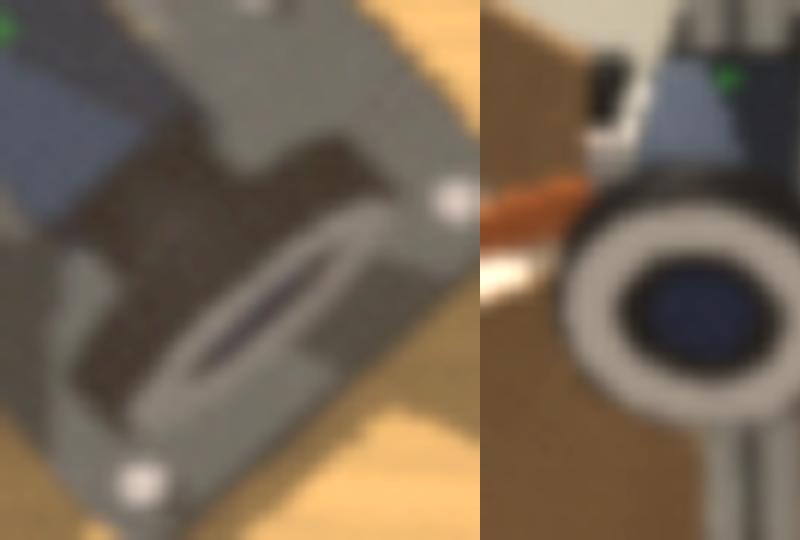

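The left panel (top view) shows the ring's white face from about (138,418) to (390,208), centred near image pixel (232,136). The right panel (side view) shows the glass centre near pixel (303.3,131). Next come ellipse fits and triangulation.

```bash
cat > m2.py <<'E'
from h import *
import pickle
P=pickle.load(open('P0.pkl','rb'))
(pt,t),(ps,s)=P['top'],P['side']
k=8
def up(im,x,y,w,h): return cv2.resize(im[y:y+h,x:x+w],None,fx=k,fy=k,interpolation=cv2.INTER_CUBIC)
def fit(im,box,thr,seed,sat):
    u=up(im,*box);hs=cv2.cvtColor(u,cv2.COLOR_RGB2HSV)
    m=((hs[...,2]>thr)&(hs[...,1]<sat)).astype(np.uint8)
    m=cv2.morphologyEx(m,cv2.MORPH_OPEN,np.ones((5,5)))
    n,l=cv2.connectedComponents(m)
    pp=[((a-box[0]+.5)*k-.5,(b-box[1]+.5)*k-.5) for a,b in seed]
    ids={l[int(b),int(a)] for a,b in pp};print('ids',ids)
    m=np.isin(l,[i for i in ids if i]).astype(np.uint8)
    c=max(cv2.findContours(m,cv2.RETR_EXTERNAL,cv2.CHAIN_APPROX_NONE)[0],key=cv2.contourArea)
    h=cv2.convexHull(c)
    e=cv2.fitEllipse(c)
    v=u.copy();cv2.drawContours(v,[c],-1,(255,0,0),1);cv2.ellipse(v,e,(0,255,0),1)
    ctr=(np.array(e[0])+.5)/k-.5+np.array(box[:2])
    return ctr,np.array(e[1])/k,e[2],v
for thr in (100,110):
    r=fit(t,(210,110,40,45),thr,[(222,144),(240,129)],80);print('top',thr,r[:3]);va=r[3]
for thr in (130,):
    q=fit(s,(285,105,40,45),thr,[(294,130)],70);print('side',thr,q[:3]);vb=q[3]
save('c6',np.hstack([va,vb]))
e1,d1=ray(pt,r[0]);e2,d2=ray(ps,q[0])
C,g=tri(e1,d1[0],e2,d2[0]);print('C',C,'gap',g)
ang=np.radians(r[2]);  # cv: angle of first axis(width); major=second axis => +90
mj=np.array([-np.sin(ang),np.cos(ang)])
E=plane(pt,[r[0]-mj*r[1][1]/2,r[0]+mj*r[1][1]/2],C[2]);print('ends',E,np.linalg.norm(E[0]-E[1]))
y=(E[1]-E[0])[:2];y/=np.linalg.norm(y);print('level dir',y,np.degrees(np.arctan2(y[1],y[0])))
# tilt candidates: cos(view,normal)=ratio
nh=np.array([-y[1],y[0],0]);nh*=np.sign(-nh[0])  # towards robot (-x)
for tl in np.arange(.1,.55,.05):
    n=nh*np.cos(tl)-np.array([0,0,np.sin(tl)])
    print(round(tl,2),'top',-n@d1[0],'side',-n@d2[0])
print('meas',r[1][0]/r[1][1],q[1][0]/q[1][1])
E
python3 m2.py
```

```text
ids {np.int32(0)}Traceback (most recent call last):
  File "m2.py", line 22, in <module>
    r=fit(t,(210,110,40,45),thr,[(222,144),(240,129)],80);print('top',thr,r[:3]);va=r[3]
  File "m2.py", line 15, in fit
    c=max(cv2.findContours(m,cv2.RETR_EXTERNAL,cv2.CHAIN_APPROX_NONE)[0],key=cv2.contourArea)
ValueError: max() iterable argument is empty
```

```bash
python3 - <<'E'
from h import *
import pickle
t=pickle.load(open('P0.pkl','rb'))['top'][1];s=pickle.load(open('P0.pkl','rb'))['side'][1]
print(t[124:150,218:248].max(2)); print(s[118:146,288:320].max(2))
E
```

```text
[[ 52  47  45  45  45  46  44  45  45  44  49  56  60  58  53  48  46  46
   46  45  45  48  49  58  68  76  78  79  84  89]
 [ 46  44  46  47  47  46  47  46  46  45  47  48  49  49  48  47  47  48
   48  46  46  47  51  54  61  71  78  85 102 119]
 [ 44  43  45  47  48  49  48  48  49  47  47  47  48  47  47  47  45  48
   48  49  52  59  66  67  66  72  77  88 115 137]
 [ 43  46  45  48  50  49  51  50  49  49  48  47  48  48  46  47  46  49
   54  61  71  80  86  87  82  78  78  85 110 131]
 [ 43  43  46  47  48  52  53  52  51  49  48  48  48  47  48  48  49  55
   68  83  91  93  93  91  85  80  79  81  90 104]
 [ 45  44  46  47  50  53  54  51  51  50  49  49  47  47  49  51  62  72
   83  90  92  91  92  87  83  79  79  79  81  83]
 [ 47  46  46  49  51  52  50  51  50  49  49  48  48  49  54  66  81  88
   87  82  85  90  88  83  79  79  77  78  78  78]
 [ 57  48  46  49  51  50  50  51  50  50  50  49  50  55  67  81  86  79
   70  74  83  86  78  71  71  74  74  77  77  77]
 [ 68  57  49  49  49  49  49  51  50  50  50  50  55  69  82  85  76  65
   65  80  86  79  68  60 
[... 5175 characters left out ...]
5  89  78  74  73  73  73  73  74]
 [ 92  92  92  93  94  93  95  95  94  93  91  90  89  92  98 105 105 103
   90  75  90 104 106  98  90  78  72  72  73  73  73  73]
 [ 94  93  91  93  92  94  93  94  94  93  92  91  91  92  95 102 109 105
   87  71  87 106 108  99  90  77  72  71  73  73  72  73]
 [ 94  94  94  94  93  93  93  93  94  93  92  91  91  91  91  97 109 106
   88  70  86 106 108 100  90  79  72  71  73  73  72  72]
 [ 94  94  93  93  92  93  93  93  93  91  91  90  90  90  90  97 108 107
   92  72  86 106 108 100  93  87  83  77  73  73  72  72]
 [ 94  93  94  93  93  94  94  94  93  92  91  90  90  91  91  97 110 110
   97  73  87 106 109 101 102 116 121 102  83  74  72  71]]
```

```bash
cat > m2.py <<'E'
from h import *
import pickle
P=pickle.load(open('P0.pkl','rb'))
(pt,t),(ps,s)=P['top'],P['side']
k=8
box=(288,116,28,26);x,y,w,h=box
u=cv2.resize(s[y:y+h,x:x+w],None,fx=k,fy=k,interpolation=cv2.INTER_CUBIC)
hs=cv2.cvtColor(u,cv2.COLOR_RGB2HSV)
v=u.copy();Q=[]
for thr,mode in ((112,'out'),(90,'in')):
    m=((hs[...,2]>thr)&(hs[...,1]<60)).astype(np.uint8)
    m=cv2.morphologyEx(m,cv2.MORPH_OPEN,np.ones((9,9)))
    cs,hi=cv2.findContours(m,cv2.RETR_CCOMP,cv2.CHAIN_APPROX_NONE)
    o=max([i for i in range(len(cs)) if hi[0][i][3]==-1],key=lambda i:cv2.contourArea(cs[i]))
    if mode=='out': c=cv2.convexHull(cs[o])
    else: c=max([cs[i] for i in range(len(cs)) if hi[0][i][3]==o],key=cv2.contourArea)
    e=cv2.fitEllipse(c);cv2.ellipse(v,e,(0,255,0) if mode=='out' else (255,0,0),1)
    ctr=(np.array(e[0])+.5)/k-.5+np.array([x,y]);Q.append((ctr,np.array(e[1])/k,e[2]));print(mode,Q[-1],'ratio',e[1][0]/e[1][1])
save('c6',cv2.resize(v,None,fx=2,fy=2))
q=(Q[0][0]+Q[1][0])/2
A=np.array([(138,418),(390,208)],float);A=(A+.5)/12-.5+[210,110]
top=A.mean(0)
e1,d1=ray(pt,top);e2,d2=ray(ps,q)
C,g=tri(e1,d1[0],e2,d2[0]);print('C',C,'gap',g)
E=plane(pt,A,C[2]);print(np.linalg.norm(E[0]-E[1]))
yv=(E[1]-E[0])[:2];yv/=np.linalg.norm(yv);print('level dir',yv,np.degrees(np.arctan2(yv[1],yv[0])))
nh=np.array([-yv[1],yv[0],0]);nh*=np.sign(-nh[0]);print('nh',nh)
for tl in np.arange(.1,.55,.05):
    n=nh*np.cos(tl)-np.array([0,0,np.sin(tl)])
    # predicted ellipse in side image of 40mm ring at C
    a=np.linspace(0,2*np.pi,60,endpoint=False);lv=np.r_[yv,0];up=np.cross(n,lv)
    pr=proj(ps,C+.04*(np.cos(a)[:,None]*lv+np.sin(a)[:,None]*up)).astype(np.float32)
    E1=cv2.fitEllipse(pr)
    pr=proj(pt,C+.04*(np.cos(a)[:,None]*lv+np.sin(a)[:,None]*up)).astype(np.float32);E2=cv2.fitEllipse(pr)
    print(round(tl,2),'side ratio %.3f ang %.1f'%(E1[1][0]/E1[1][1],E1[2]),'top ratio %.3f ang %.1f'%(E2[1][0]/E2[1][1],E2[2]),E1[1])
E
python3 m2.py
```

```text
out (array([302.91273308, 130.99903679]), array([17.51600838, 21.91318321]), 101.41194152832031) ratio 0.7993365549583469
in (array([302.90343952, 130.90057468]), array([10.94418812, 14.29121685]), 100.91130828857422) ratio 0.7657981984764265
C [0.69527297 0.24674926 0.26162123] gap 8.351785833632933e-05
0.07838527557067924
level dir [ 0.66730563 -0.74478399] -48.14054873459263
nh [-0.74478399 -0.66730563 -0.        ]
0.1 side ratio 0.822 ang 105.9 top ratio 0.252 ang 50.6 (18.397708892822266, 22.384010314941406)
0.15 side ratio 0.793 ang 104.5 top ratio 0.202 ang 50.5 (17.753101348876953, 22.381351470947266)
0.2 side ratio 0.762 ang 103.3 top ratio 0.151 ang 50.4 (17.063547134399414, 22.379169464111328)
0.25 side ratio 0.730 ang 102.3 top ratio 0.099 ang 50.3 (16.330881118774414, 22.377338409423828)
0.3 side ratio 0.695 ang 101.3 top ratio 0.048 ang 50.3 (15.557001113891602, 22.37579345703125)
0.35 side ratio 0.659 ang 100.5 top ratio 0.004 ang 50.2 (14.743898391723633, 22.374467849731445)
0.4 side ratio 0.621 ang 99.7 top ratio 0.056 ang 50.1 (13.893648147583008, 22.373321533203125)
0.45 side ratio 0.581 ang 99.0 top ratio 0.108 ang 50.0 (13.008404731750488, 22.372314453125)
0.5 side ratio 0.540 ang 98.3 top ratio 0.159 ang 50.0 (12.09040355682373, 22.37141990661621)
```

View pics/c6.png

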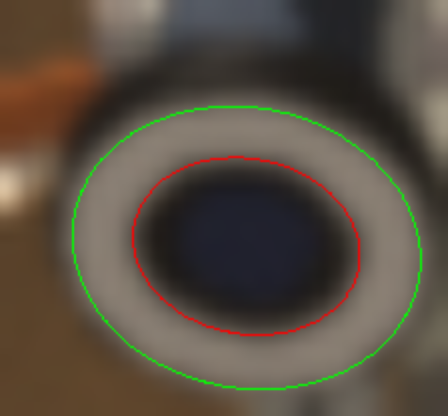

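The tilt comes out near 0.17 rad, with the ring centre at about (0.695, 0.247, 0.262). I'll move to between the plug and the brush with the jaws along world y, then look with the wrist camera.

```bash
python3 -m pendant '[{"dx":3,"dy":-5,"dz":1,"twist":4},{"dx":6,"dy":-11,"dz":1,"twist":8},{"dx":10,"dy":-17,"dz":0,"twist":12},{"dx":13,"dy":-23,"dz":0,"twist":16},{"dx":16,"dy":-29,"dz":0,"twist":20},{"dx":19,"dy":-35,"dz":-1,"twist":20},{"dx":22,"dy":-41,"dz":-2,"twist":20},{"dx":25,"dy":-47,"dz":-3,"twist":20},{"dx":26,"dy":-53,"dz":-4,"twist":20},{"dx":27,"dy":-59,"dz":-4,"twist":20}]'
python3 -m pendant '[{"dx":0,"dy":0},{"dx":0},{"dx":0}]'
python3 - <<'E'
from h import *
import pickle
p=bot.camera_params('wrist');im=bot.camera('wrist');save('w1',im);pickle.dump((p,im),open('w1.pkl','wb'));s=bot.get_state();print(s['position'],s['ee_rot'],s['ft_force'],p['eye'])
E
```

```text
[0.21892762 0.61163974 0.23072351] [[ 3.37077767e-01  9.41476710e-01 -4.28335925e-04]
 [ 9.41476086e-01 -3.37078037e-01 -1.08511403e-03]
 [-1.16599222e-03 -3.75002149e-05 -9.99999320e-01]] [0.0997704  0.61512058 0.15740231] [0.14122343 0.64068012 0.37453708]validation failed for argument at $[0]...
validation failed for argument at $[0]...
```

View pics/w1.png

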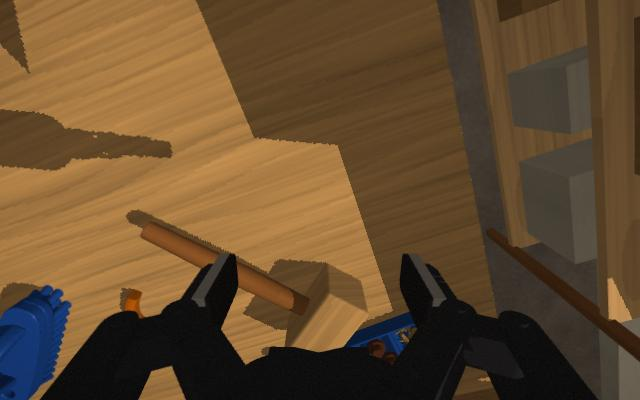

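The move was refused, probably because every row needs all its fields, so I'll give all five. I'll test this on a short move first.

```bash
python3 -m pendant '[{"dx":3,"dy":-5,"dz":1,"twist":4,"jaw":8.5},{"dx":6,"dy":-11,"dz":1,"twist":8,"jaw":8.5}]'
```

```text
t: 0.45
position: [0.2778, 0.5057, 0.2415]
ee_rot: [[0.199, 0.98, 0.001], [0.98, -0.199, 0.001], [0.001, 0.001, -1.0]]
ft_force: [1.6, 0.3, -0.0]
grip_width: 0.0854
```

```bash
python3 -m pendant '[{"dx":4,"dy":-6,"dz":-1,"twist":4,"jaw":8.5},{"dx":7,"dy":-12,"dz":-1,"twist":8,"jaw":8.5},{"dx":10,"dy":-18,"dz":-1,"twist":12,"jaw":8.5},{"dx":13,"dy":-24,"dz":-2,"twist":12,"jaw":8.5},{"dx":16,"dy":-30,"dz":-3,"twist":12,"jaw":8.5},{"dx":18,"dy":-36,"dz":-4,"twist":12,"jaw":8.5},{"dx":20,"dy":-42,"dz":-5,"twist":12,"jaw":8.5},{"dx":21,"dy":-48,"dz":-5,"twist":12,"jaw":8.5},{"dx":21,"dy":-48,"dz":-5,"twist":12,"jaw":8.5},{"dx":21,"dy":-48,"dz":-5,"twist":12,"jaw":8.5}]'
python3 - <<'E'
from h import *
import pickle
p=bot.camera_params('wrist');im=bot.camera('wrist');save('w1',im);pickle.dump((p,im),open('w1.pkl','wb'));s=bot.get_state();print(s['position'],s['ee_rot'],s['ft_force'],p['eye'])
E
```

```text
t: 1.7
position: [0.4873, 0.0229, 0.1911]
ee_rot: [[0.001, 1.0, -0.0], [1.0, -0.001, -0.001], [-0.001, -0.0, -1.0]]
ft_force: [0.0, 0.7, -0.1]
grip_width: 0.0851
[0.48702359 0.02520124 0.19117404] [[-2.59542784e-03  9.99996574e-01 -3.41212689e-04]
 [ 9.99996630e-01  2.59544814e-03  5.90680080e-05]
 [ 5.99534054e-05 -3.41058232e-04 -9.99999940e-01]] [-0.31760262  0.95344186  0.1252514 ] [0.40466368 0.02377725 0.33506739]
```

View pics/w1.png

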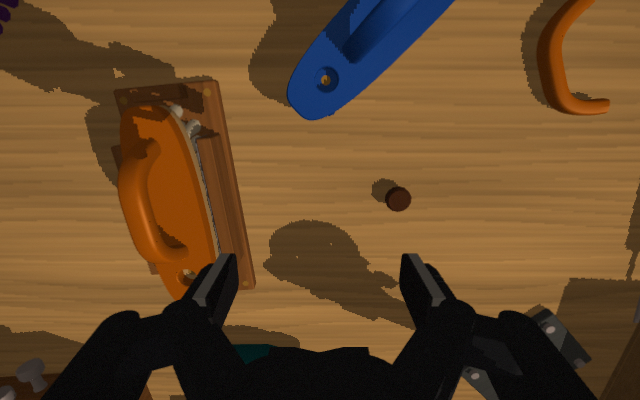

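The wrist view shows the plug at (398,199), the cradle brush with its open hole at (187,276) partly behind the left finger, and its rounded handle bar at (147,205). I'll compute positions from these.

```bash
cat > m3.py <<'E'
from h import *
import pickle
p,im=pickle.load(open('w1.pkl','rb'))
def blob(m,box):
    x,y,w,h=box;k=np.zeros_like(m);k[y:y+h,x:x+w]=m[y:y+h,x:x+w]
    c=max(cv2.findContours(k,cv2.RETR_EXTERNAL,cv2.CHAIN_APPROX_NONE)[0],key=cv2.contourArea);return c
f=im.astype(float)
print(im[199,398],im[190,380],im[215,130],im[270,180])
m=((f[...,0]<85)&(f[...,0]>1.5*f[...,1])).astype(np.uint8)
c=blob(m,(370,175,50,45));e=cv2.fitEllipse(c);print('plug',e,plane(p,e[0],.019),plane(p,e[0],.014))
v=im.copy();cv2.drawContours(v,[c],-1,(0,255,0),1)
save('c7',cv2.resize(v[140:300,100:440],None,fx=2.3,fy=2.3,interpolation=cv2.INTER_NEAREST))
# cradle edge: right edge corners
for uv in [(214,80),(254,288),(116,91),(190,272),(187,276)]: print(uv,plane(p,uv,.015),plane(p,uv,.067))
E
python3 m3.py
```

```text
[60 31 14] [76 54 28] [141  67   7] [144  68   5]
plug ((397.5547180175781, 198.59500122070312), (23.576473236083984, 25.067516326904297), 85.17017364501953) [[0.51553361 0.11582729 0.019     ]] [[0.5172875  0.11728346 0.014     ]]
(214, 80) [[ 0.38681092 -0.08488894  0.015     ]] [[ 0.38971138 -0.0672344   0.067     ]]
(254, 288) [[ 0.64274249 -0.06188906  0.015     ]] [[ 0.60406283 -0.04797121  0.067     ]]
(116, 91) [[ 0.39730047 -0.18952627  0.015     ]] [[ 0.39849674 -0.15487175  0.067     ]]
(190, 272) [[ 0.61829445 -0.14338097  0.015     ]] [[ 0.58358676 -0.11622348  0.067     ]]
(187, 276) [[ 0.62439162 -0.14821018  0.015     ]] [[ 0.58869335 -0.1202681   0.067     ]]
```

View pics/c7.png

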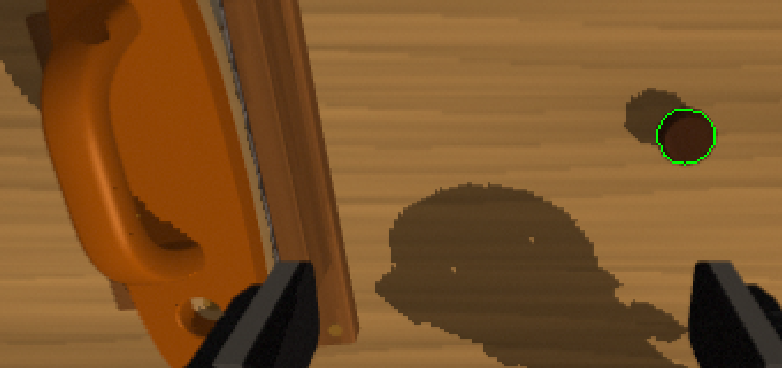

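```bash
python3 -m pendant '[{"dx":2,"dy":6,"dz":-4,"twist":5,"jaw":8.5},{"dx":2.9,"dy":9.2,"dz":-8,"twist":5,"jaw":8.5},{"dx":2.9,"dy":9.2,"dz":-9,"twist":5,"jaw":8.5},{"dx":2.9,"dy":9.2,"dz":-9,"twist":5,"jaw":8.5},{"dx":2.9,"dy":9.2,"dz":-9,"twist":5,"jaw":8.5}]'
python3 - <<'E'
from h import *
import pickle
p=bot.camera_params('wrist');im=bot.camera('wrist');save('w2',im);pickle.dump((p,im),open('w2.pkl','wb'));s=bot.get_state();print(s['position'],s['ee_rot'],s['ft_force'],p['eye'])
E
```

```text
t: 2.38
position: [0.5164, 0.1173, 0.1024]
ee_rot: [[-0.091, 0.996, 0.001], [0.996, 0.091, -0.0], [-0.0, 0.001, -1.0]]
ft_force: [-1.0, -0.3, -0.3]
grip_width: 0.0848
[0.51658587 0.11722634 0.10256305] [[-9.09171319e-02  9.95856716e-01  1.86426393e-03]
 [ 9.95858428e-01  9.09174523e-02 -8.76598321e-05]
 [-2.56790759e-04  1.84857316e-03 -9.99998258e-01]] [0.23317615 0.01580817 0.4631218 ] [0.4338611  0.11037032 0.24617898]
```

View pics/w2.png

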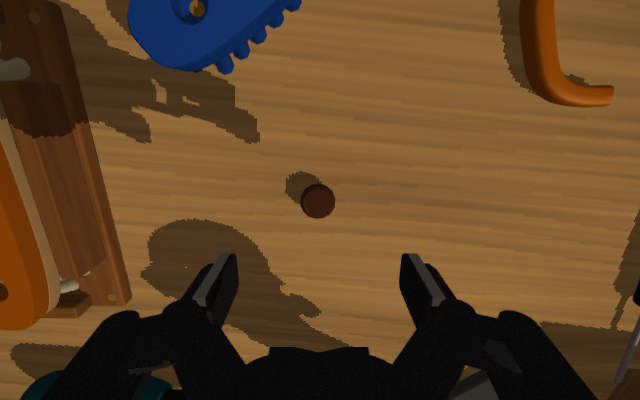

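The plug's top disc is at about (318,201). I'll measure it more precisely.

```bash
python3 - <<'E'
from h import *
import pickle
p,im=pickle.load(open('w2.pkl','rb'))
k=im[176:226,290:350];print(k[25,14:46,0]);print(k[5:45,28,0])
f=im.astype(float)
m=((f[...,0]<85)&(f[...,0]>1.5*f[...,1])).astype(np.uint8)
m2=m.copy();m2[:176]=0;m2[226:]=0;m2[:,:290]=0;m2[:,350:]=0
for lo in (0,52):
    mm=(m2.astype(bool)&(f[...,0]>lo)).astype(np.uint8);mm=cv2.morphologyEx(mm,cv2.MORPH_OPEN,np.ones((3,3)))
    c=max(cv2.findContours(mm,cv2.RETR_EXTERNAL,cv2.CHAIN_APPROX_NONE)[0],key=cv2.contourArea)
    e=cv2.fitEllipse(cv2.convexHull(c));print(lo,e,plane(p,e[0],.019))
save('c8',cv2.resize(k,None,fx=10,fy=10,interpolation=cv2.INTER_NEAREST))
E
```

```text
[ 58  56  56  53  51  51  54  53  53  53  55  54  55  55  55  54  54  55
  54  54  55  55  55  56  54  52  53  53  55  57  59 111]
[ 69  65  51  34  25  34  37  37  45  53  55  54  55  53  55  54  54  56
  55  56  55  53  55  55  54  53  54  54  53  53  53  54  55  56  55  55
  51  92 136 145]
0 ((317.2599792480469, 200.88880920410156), (34.18037033081055, 34.737464904785156), 96.97783660888672) [[0.51578816 0.11691178 0.019     ]]
52 ((320.1250305175781, 202.9795379638672), (25.7325439453125, 28.691347122192383), 108.59496307373047) [[0.51743193 0.11948953 0.019     ]]
```

View pics/c8.png

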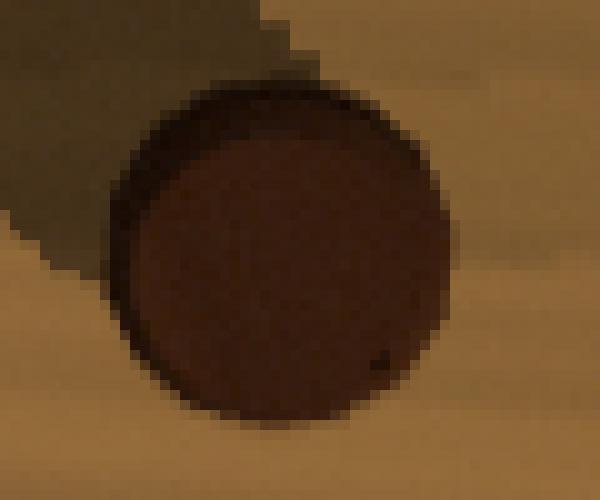

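```bash
python3 - <<'E'
from h import *
import pickle
p,im=pickle.load(open('w2.pkl','rb'))
for uv in [(318.8,203.8),(318.5,203.2)]: print(plane(p,uv,.019))
e,d=ray(p,(305.5+0,203));
a=plane(p,[(302.7,203.5),(334.8,203.5),(318.5,189),(318.5,218)],.019);print(np.linalg.norm(a[0]-a[1]),np.linalg.norm(a[2]-a[3]))
E
python3 -m pendant '[{"dx":0.1,"dy":0,"dz":-5,"twist":0,"jaw":8.5},{"dx":0.1,"dy":0,"dz":-8.5,"twist":0,"jaw":8.5},{"dx":0.1,"dy":0,"dz":-9.3,"twist":0,"jaw":8.5},{"dx":0.1,"dy":0,"dz":-9.3,"twist":0,"jaw":8.5},{"dx":0.1,"dy":0,"dz":-9.3,"twist":0,"jaw":5.5},{"dx":0.1,"dy":0,"dz":-9.3,"twist":0,"jaw":5.5},{"dx":0.1,"dy":0,"dz":-9.3,"twist":0,"jaw":5.5}]' 25
python3 - <<'E'
from h import *
im=bot.camera('wrist');save('w3',im);s=bot.get_state();print(s['position'],s['ft_force'],s['grip_width'])
E
```

```text
[[0.51827091 0.11844512 0.019     ]]
[[0.51775642 0.11814283 0.019     ]]
0.027099071952433128 0.026122638180163634
t: 3.3
position: [0.5175, 0.1182, 0.0091]
ee_rot: [[-0.092, 0.996, 0.001], [0.996, 0.092, 0.0], [0.0, 0.001, -1.0]]
ft_force: [-0.1, -0.7, -1.0]
grip_width: 0.055
[0.51734375 0.11819038 0.00884833] [-0.1866606  -0.12900126  0.69934264] 0.05506833251361816
```

View pics/w3.png

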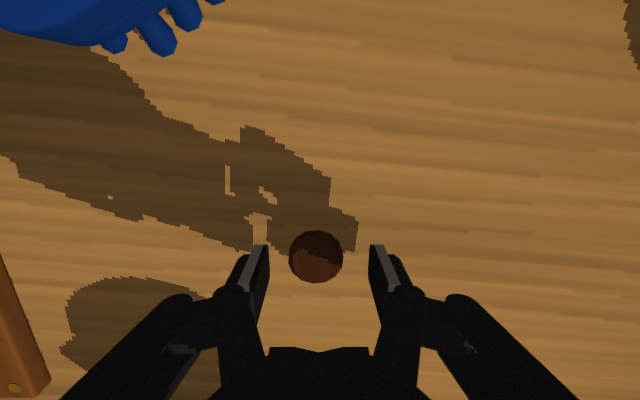

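The plug at (316,257) sits between the pads. I'll close on it.

```bash
python3 -m pendant '[{"dx":0,"dy":0,"dz":0,"twist":0,"jaw":2.5},{"dx":0,"dy":0,"dz":0,"twist":0,"jaw":2.5},{"dx":0,"dy":0,"dz":0,"twist":0,"jaw":2.5},{"dx":0,"dy":0,"dz":0,"twist":0,"jaw":2.5}]' 30
python3 -m pendant '[{"dx":0,"dy":0,"dz":3,"twist":0,"jaw":2.5},{"dx":0,"dy":0,"dz":8,"twist":0,"jaw":2.5},{"dx":0,"dy":0,"dz":11,"twist":0,"jaw":2.5},{"dx":0,"dy":0,"dz":11,"twist":0,"jaw":2.5}]'
python3 - <<'E'
from h import *
import pickle
p=bot.camera_params('wrist');im=bot.camera('wrist');save('w4',im);pickle.dump((p,im),open('w4.pkl','wb'));s=bot.get_state();print(s['position'],s['ft_force'],s['grip_width'])
save('c9',cv2.resize(im[210:340,220:420],None,fx=4,fy=4,interpolation=cv2.INTER_NEAREST))
E
```

```text
t: 3.85
position: [0.5171, 0.1181, 0.0086]
ee_rot: [[-0.092, 0.996, 0.0], [0.996, 0.092, 0.0], [0.0, 0.0, -1.0]]
ft_force: [-0.3, -0.0, 6.0]
grip_width: 0.0281
t: 4.35
position: [0.5187, 0.1185, 0.1203]
ee_rot: [[-0.092, 0.996, 0.005], [0.996, 0.092, 0.001], [0.001, 0.005, -1.0]]
ft_force: [0.2, 0.4, -0.3]
grip_width: 0.028
[0.51751679 0.11818099 0.11885483] [ 0.11749878  1.05196822 -0.07437366] 0.02823848248774948
```

View pics/c9.png

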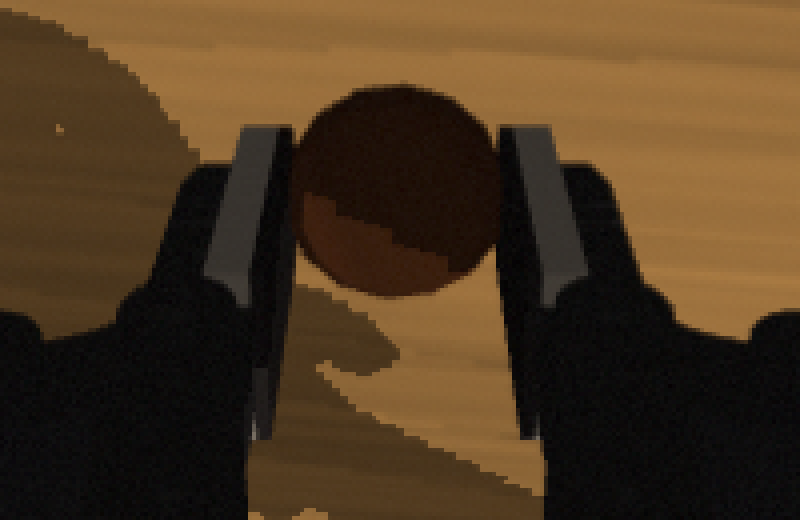

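View pics/w4.png

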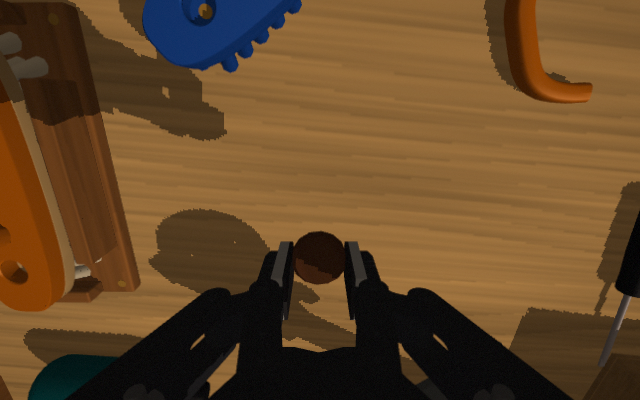

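The plug is held level between the pads, with its head centred near pixel (319,258). I'll compute its offset from the TCP in the hand and measure the hole, now visible at about (13,271).

```bash
python3 - <<'E'
from h import *
import pickle
p,im=pickle.load(open('w4.pkl','rb'))
T=np.array([.51752,.11818,.11885]);R=np.array(bot.get_state()['ee_rot'])
zt=T[2]+.0103
for uv in [(319.3,284.2),(293.5,262),(345,262),(319.3,231)]:
    for z in (zt,zt-.009):
        X=plane(p,uv,z)[0];print(uv,z,R.T@(X-T))
save('c10',cv2.resize(im[220:320,0:100],None,fx=6,fy=6,interpolation=cv2.INTER_NEAREST))
E
```

```text
(319.3, 284.2) 0.12915 [ 0.00133532  0.01650901 -0.01027046]
(319.3, 284.2) 0.12014999999999999 [ 0.00138023  0.02308299 -0.00125884]
(293.5, 262) 0.12915 [-0.01262907  0.00228719 -0.01030003]
(293.5, 262) 0.12014999999999999 [-0.01351733  0.00791079 -0.00129038]
(345, 262) 0.12915 [ 0.01518752  0.00227174 -0.01029114]
(345, 262) 0.12014999999999999 [ 0.0161581   0.00789431 -0.00128089]
(319.3, 231) 0.12915 [ 0.00126516 -0.01623545 -0.01032825]
(319.3, 231) 0.12014999999999999 [ 0.00130539 -0.01184962 -0.00132049]
```

View pics/c10.png

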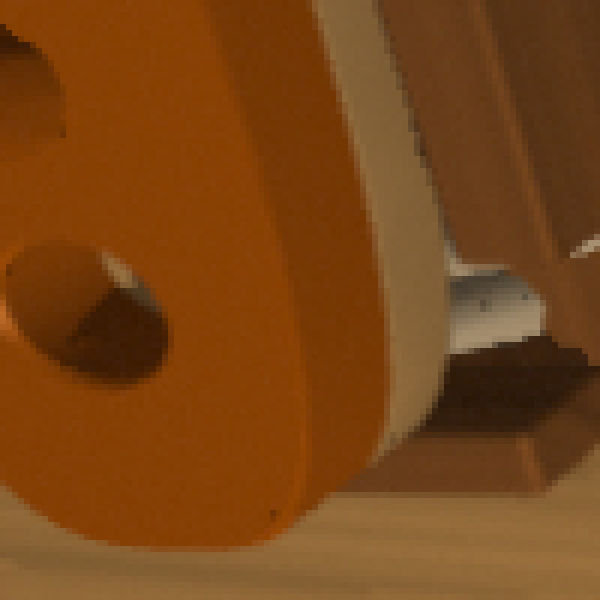

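The hole's mouth is centred at about (14.5,272). I'll project it onto z = 0.067 and compare with the top view at (354.8,184.6).

```bash
python3 - <<'E'
from h import *
import pickle
p,im=pickle.load(open('w4.pkl','rb'));pt=pickle.load(open('P0.pkl','rb'))['top'][0]
print(plane(p,(14.5,272),.067),plane(pt,(354.8,184.6),.067), plane(pt,(283.9+1.5,205.5),.019))
e1,d1=ray(p,(14.5,272));e2,d2=ray(pt,(354.8,184.6));print(tri(e1,d1[0],e2,d2[0]))
E
```

```text
[[ 0.59100879 -0.12032918  0.067     ]] [[ 0.58575099 -0.12288704  0.067     ]] [[0.51377571 0.11231523 0.019     ]]
(array([ 0.58824289, -0.12140051,  0.06714933]), np.float64(0.005809732855640783))
```

```bash
python3 -m pendant '[{"dx":2,"dy":-4,"dz":4,"twist":0,"jaw":2.5},{"dx":4,"dy":-10,"dz":4,"twist":0,"jaw":2.5},{"dx":6,"dy":-16,"dz":4,"twist":0,"jaw":2.5},{"dx":7,"dy":-21.5,"dz":3.5,"twist":0,"jaw":2.5},{"dx":7,"dy":-24,"dz":2,"twist":0,"jaw":2.5},{"dx":7,"dy":-24,"dz":1.5,"twist":0,"jaw":2.5},{"dx":7,"dy":-24,"dz":1.5,"twist":0,"jaw":2.5},{"dx":7,"dy":-24,"dz":1.5,"twist":0,"jaw":2.5}]'
cat > look.py <<'E'
import sys
from h import *
import pickle
n=sys.argv[1]
p=bot.camera_params('wrist');s=bot.get_state();im=bot.camera('wrist');save(n,im);pickle.dump((p,im,s),open(n+'.pkl','wb'));print(s['t'],s['position'],s['ft_force'],s['grip_width']);print(s['ee_rot'])
E
python3 look.py w5
```

```text
t: 5.4
position: [0.5873, -0.1196, 0.1333]
ee_rot: [[-0.095, 0.995, -0.0], [0.995, 0.095, 0.001], [0.001, 0.0, -1.0]]
ft_force: [1.4, 0.6, 0.2]
grip_width: 0.0282
5.4 [ 0.58728605 -0.11958776  0.13330038] [1.41785292 0.60480044 0.21918697] 0.028172306360724413
[[-9.53373683e-02  9.95445018e-01 -3.90601203e-05]
 [ 9.95444360e-01  9.53373503e-02  1.14675067e-03]
 [ 1.14525113e-03  7.04460145e-05 -9.99999342e-01]]
```

View pics/w5.png

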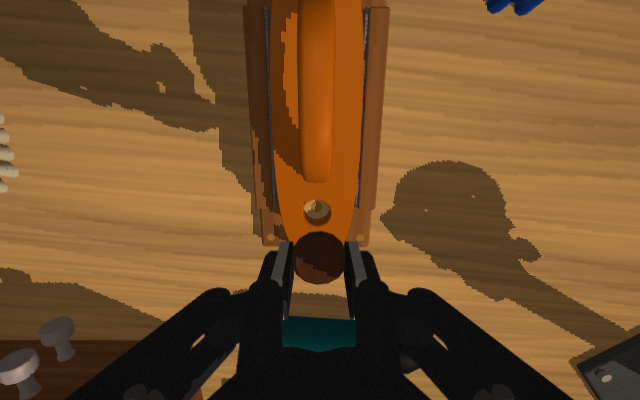

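The hole at (317,211) lies just ahead of the held plug at (319,258), and the brush runs almost parallel to the tool. I'll fit both precisely.

```bash
cat > hole.py <<'E'
from h import *
import pickle,sys
n=sys.argv[1]
p,im,s=pickle.load(open(n+'.pkl','rb'))
T=s['position'];R=s['ee_rot']
x0,y0,x1,y1=map(int,sys.argv[2:6])
sub=im[y0:y1,x0:x1];f=sub.astype(float);print(sub.shape)
# orange cover is saturated: blue small; hole: differs from orange level
u=cv2.resize(sub,None,fx=4,fy=4,interpolation=cv2.INTER_CUBIC);h=cv2.cvtColor(u,cv2.COLOR_RGB2HSV)
m=~((h[...,1]>215)&(h[...,2]>120)&(h[...,0]<16));m=m.astype(np.uint8)
m=cv2.morphologyEx(m,cv2.MORPH_OPEN,np.ones((5,5)));m=cv2.morphologyEx(m,cv2.MORPH_CLOSE,np.ones((9,9)))
cs=cv2.findContours(m,cv2.RETR_EXTERNAL,cv2.CHAIN_APPROX_NONE)[0]
c=max(cs,key=cv2.contourArea);e=cv2.fitEllipse(cv2.convexHull(c))
v=u.copy();cv2.drawContours(v,[c],-1,(0,255,0),1);cv2.ellipse(v,e,(0,0,255),1);save('hf',cv2.resize(v,None,fx=2,fy=2))
ctr=(np.array(e[0])+.5)/4-.5+[x0,y0];print('hole px',ctr,np.array(e[1])/4)
X=plane(p,ctr,.067)[0];print('hole',X,'tool',R.T@(X-T)*1e3)
# plug
zt=T[2]+.0103
E
python3 hole.py w5 298 192 338 231
```

```text
(39, 40, 3)
hole px [316.80754089 212.30569077] [26.33459282 28.4754715 ]
hole [ 0.59004668 -0.11987216  0.067     ] tool [-0.62221873  2.71626823 66.29990623]
```

View pics/hf.png

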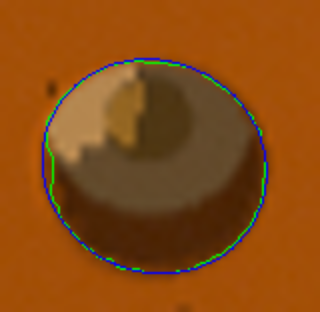

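```bash
python3 - <<'E'
from h import *
import pickle
p,im,s=pickle.load(open('w5.pkl','rb'))
v=cv2.convertScaleAbs(im[222:294,280:358],alpha=3);save('c11',cv2.resize(v,None,fx=8,fy=8,interpolation=cv2.INTER_NEAREST))
E
```

```text
(no output)
```

View pics/c11.png

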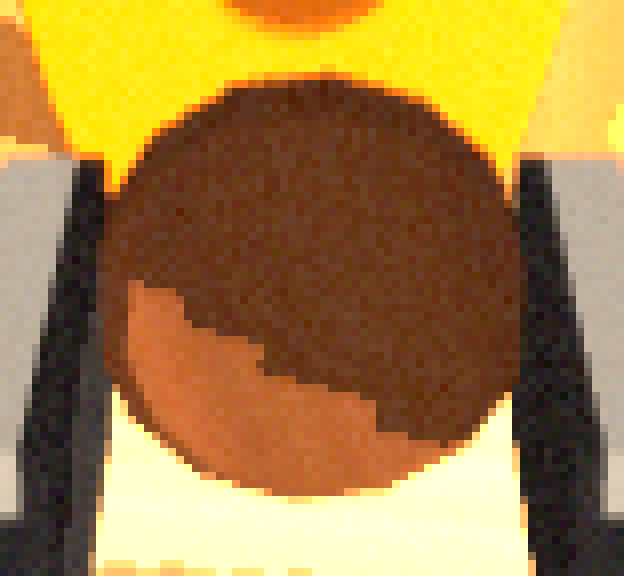

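```bash
python3 - <<'E'
from h import *
import pickle
im=cv2.imread('pics/w3.png')[...,::-1]
v=cv2.convertScaleAbs(im[222:294,280:358],alpha=3);save('c12',cv2.resize(v,None,fx=8,fy=8,interpolation=cv2.INTER_NEAREST))
E
```

```text
(no output)
```

View pics/c12.png

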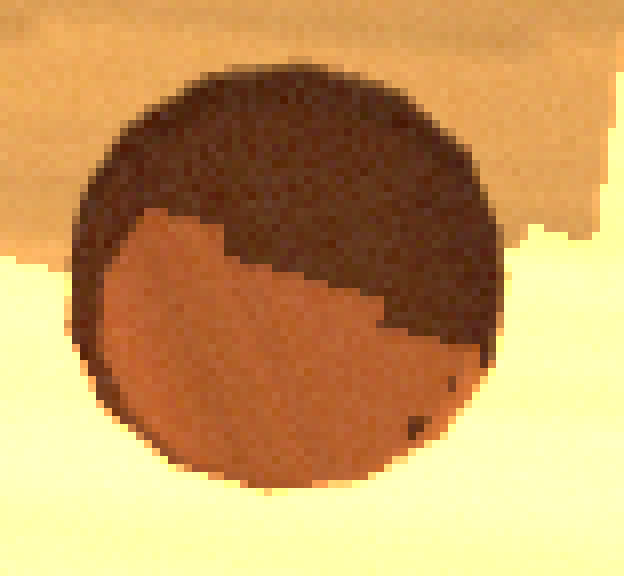

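```bash
python3 -m pendant '[{"dx":0.12,"dy":-0.22,"dz":-1.5,"twist":0,"jaw":2.5},{"dx":0.12,"dy":-0.22,"dz":-3.2,"twist":0,"jaw":2.5},{"dx":0.12,"dy":-0.22,"dz":-3.2,"twist":0,"jaw":2.5},{"dx":0.12,"dy":-0.22,"dz":-3.2,"twist":0,"jaw":2.5}]'
python3 look.py w6; python3 - <<'E'
from h import *
import pickle
p,im,s=pickle.load(open('w6.pkl','rb'))
v=cv2.convertScaleAbs(im[202:292,275:363],alpha=2.5);save('c13',cv2.resize(v,None,fx=6,fy=6,interpolation=cv2.INTER_NEAREST))
E
```

```text
t: 5.95
position: [0.5881, -0.1241, 0.101]
ee_rot: [[-0.092, 0.996, -0.001], [0.996, 0.092, 0.0], [0.0, -0.0, -1.0]]
ft_force: [0.3, -0.3, 0.2]
grip_width: 0.0281
5.95 [ 0.58814411 -0.12405385  0.10098969] [ 0.29655163 -0.26019532  0.16412074] 0.028080654521226014
[[-9.24072374e-02  9.95721169e-01 -5.05775490e-04]
 [ 9.95721283e-01  9.24073104e-02  1.22977949e-04]
 [ 1.69189100e-04 -4.92247367e-04 -9.99999865e-01]]
```

View pics/c13.png

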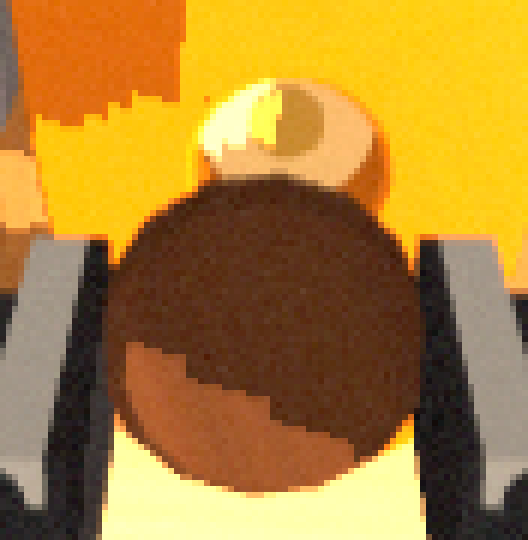

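```bash
python3 - <<'E'
from h import *
import pickle
p,im,s=pickle.load(open('w6.pkl','rb'));T=s['position'];R=s['ee_rot']
def tool(uv,z): return R.T@(plane(p,uv,z)[0]-T)*1e3
# subpixel row/col edges
b=im.astype(int)
print('row profile col324',b[208:222,324,2]); 
for r in (226,229): print(r,b[r,300:348,2])
for uv in [(324,214.8),(307.3,228),(340.2,228)]: print('hole',uv,tool(uv,.067))
zr=T[2]+.0013
for uv in [(320,231.5),(292.3,257),(346,257)]: print('plug rim',uv,tool(uv,zr))
print('row prof plug col321',b[225:240,321,0])
E
```

```text
row profile col324 [ 9 12  7  4  9  5  2 29 29 20 21 22 20 19]
226 [ 9  5  7 11  6  8  8  9 30 80 83 79 45 56 56 54 43 43 28 26 22 20 20 20
 19 16 19 28 43 46 45 44 45 44 44 44 37  8  6  4  7  8  7  4 10  6  6  9]
229 [ 9  7  8  8  9  9  9  4  6  7 30 45 44 46 44 43 44 46 44 45 44 43 43 43
 43 44 45 44 44 43 45 44 45 45 44 16  6  1  6 11  9  7  9  9 10 11 11 11]
hole (324, 214.8) [ 4.35360285 -8.58572548 33.99466123]
hole (307.3, 228) [-6.94822588  1.14395565 33.98795968]
hole (340.2, 228) [15.46165424  1.12073385 33.99176261]
plug rim (320, 231.5) [  1.47512206 -13.36027076  -1.29317404]
plug rim (292.3, 257) [-14.17420548   2.60472382  -1.30368047]
plug rim (346, 257) [16.25679396  2.57345308 -1.29851648]
row prof plug col321 [82 80 80 92 99 87 49 32 31 32 32 34 36 35 36]
```

```bash
python3 -m pendant '[{"dx":0.04,"dy":0.26,"dz":-0.5,"twist":0,"jaw":2.5},{"dx":0.04,"dy":0.26,"dz":-0.8,"twist":0,"jaw":2.5},{"dx":0.04,"dy":0.26,"dz":-0.8,"twist":0,"jaw":2.5},{"dx":0.04,"dy":0.26,"dz":-0.8,"twist":0,"jaw":2.5}]'
python3 look.py w7; python3 - <<'E'
from h import *
import pickle
p,im,s=pickle.load(open('w7.pkl','rb'))
v=cv2.convertScaleAbs(im[202:292,275:363],alpha=2.5);save('c14',cv2.resize(v,None,fx=6,fy=6,interpolation=cv2.INTER_NEAREST))
E
```

```text
t: 6.5
position: [0.5887, -0.1216, 0.0934]
ee_rot: [[-0.092, 0.996, 0.0], [0.996, 0.092, -0.0], [-0.0, 0.0, -1.0]]
ft_force: [0.3, -0.0, 0.0]
grip_width: 0.0283
6.5 [ 0.58867499 -0.12161188  0.09338438] [ 0.34303056 -0.04436466  0.04049987] 0.028257497429170993
[[-9.22915244e-02  9.95732025e-01  8.91800971e-05]
 [ 9.95732023e-01  9.22915333e-02 -1.02135950e-04]
 [-1.09930605e-04  7.93731960e-05 -9.99999991e-01]]
```

View pics/c14.png

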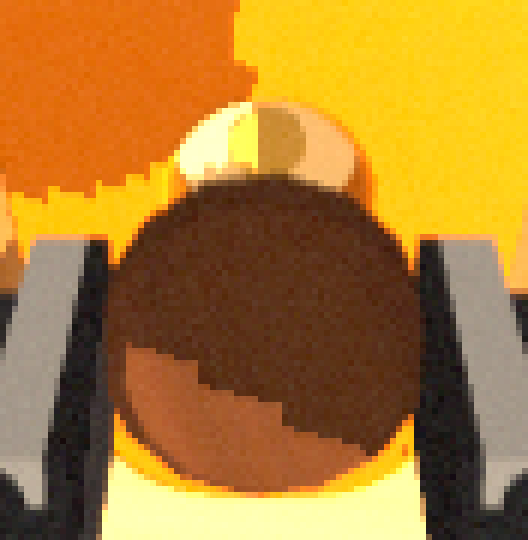

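```bash
python3 - <<'E'
from h import *
import pickle
p,im,s=pickle.load(open('w7.pkl','rb'));T=s['position'];R=s['ee_rot']
def tool(uv,z): return R.T@(plane(p,uv,z)[0]-T)*1e3
b=im.astype(int)
print(b[212:224,320,2]); print(b[230,298:345,2]); print(b[230,298:345,0]); print(b[226:240,319,0],b[255,286:300,0],b[255,338:352,0])
for uv in [(320,218.3),(303.3,230),(337.5,230)]: print('hole',uv,tool(uv,.067))
zr=T[2]+.0013
for uv in [(320,231.5),(292.3,257),(345.7,257)]: print('plug rim',uv,tool(uv,zr))
E
```

```text
[ 5  3  9  8 12  3 16 32 25 21 20 20]
[ 4  4  6  9  8  7 14 57 84 80 80 45 46 54 46 45 43 32 19 25 22 20 17 19
 18 32 42 44 45 44 46 44 44 45 45 38 10  4  6  7 10  8  9  7  2  9  7]
[ 90  96 168 168 185 166 132 148 187 185 182 101 104 126 102 101  99  90
  82 102  82  81  71  72  73  91 100 101 101 100 101 100 101 101 101  95
  77  87 108 169 169 168 169 169 168 170 170]
[83 82 82 82 81 48 33 33 32 32 35 36 34 35] [64 16 13 16  7 11 29 36 37 39 37 38 38 38] [36 35 31 34 33 33 32 20  8 12 14 12 22 66]
hole (320, 218.3) [ 1.67241686 -9.32838198 26.38345903]
hole (303.3, 230) [-9.21693045 -1.01239027 26.38531617]
hole (337.5, 230) [13.13483683 -1.03964849 26.38285687]
plug rim (320, 231.5) [  1.51496288 -13.38215619  -1.30122874]
plug rim (292.3, 257) [-14.13107341   2.58725821  -1.29824122]
plug rim (345.7, 257) [16.12432132  2.55023538 -1.30157015]
```

```bash
python3 -m pendant '[{"dx":0.01,"dy":0.06,"dz":-0.8,"twist":0,"jaw":2.5},{"dx":0.01,"dy":0.06,"dz":-1.5,"twist":0,"jaw":2.5},{"dx":0.01,"dy":0.06,"dz":-1.9,"twist":0,"jaw":2.5},{"dx":0.01,"dy":0.06,"dz":-2.1,"twist":0,"jaw":2.5},{"dx":0.01,"dy":0.06,"dz":-2.1,"twist":0,"jaw":2.5}]'
python3 look.py w8
```

```text
t: 7.18
position: [0.5888, -0.1209, 0.0722]
ee_rot: [[-0.092, 0.996, 0.0], [0.996, 0.092, -0.0], [-0.0, 0.0, -1.0]]
ft_force: [1.1, -0.5, -0.2]
grip_width: 0.0285
7.175 [ 0.5888329  -0.12093438  0.07216617] [ 1.09579671 -0.51437739 -0.19869661] 0.0284653188455139
[[-9.24126721e-02  9.95720788e-01  9.90362654e-05]
 [ 9.95720793e-01  9.24126733e-02 -6.61154814e-06]
 [-1.57354620e-05  9.80014779e-05 -9.99999995e-01]]
```

View pics/w8.png

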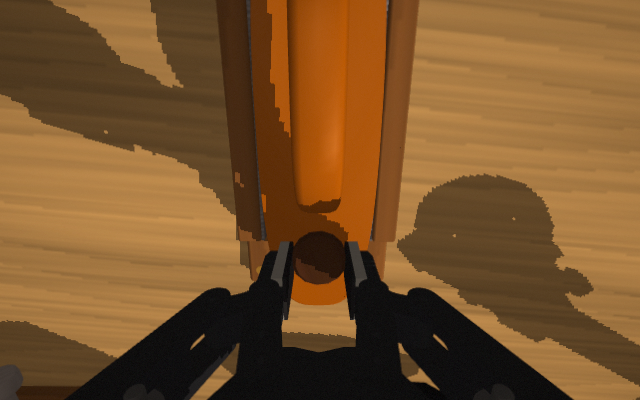

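The tenon is about 3 mm into the hole with almost no force, so it has entered cleanly. I'll keep going down.

```bash
python3 -m pendant '[{"dx":0,"dy":0,"dz":-0.3,"twist":0,"jaw":2.5},{"dx":0,"dy":0,"dz":-0.6,"twist":0,"jaw":2.5},{"dx":0,"dy":0,"dz":-0.75,"twist":0,"jaw":2.5},{"dx":0,"dy":0,"dz":-0.75,"twist":0,"jaw":2.5}]'
python3 look.py w9
```

```text
t: 7.72
position: [0.5889, -0.121, 0.0668]
ee_rot: [[-0.092, 0.996, 0.001], [0.996, 0.092, -0.0], [-0.0, 0.001, -1.0]]
ft_force: [-2.6, -0.2, 15.4]
grip_width: 0.028
7.725 [ 0.58893785 -0.12099332  0.0668261 ] [-2.59591424 -0.20374056 15.43895491] 0.02804011007642577
[[-9.22826014e-02  9.95732559e-01  7.69481616e-04]
 [ 9.95732773e-01  9.22828823e-02 -3.37928285e-04]
 [-4.07496177e-04  7.35013162e-04 -9.99999647e-01]]
```

The upward force is 15 N at about the expected home height. I'll release, raise, shut the fingers and press on the head to make sure it is fully home.

```bash
python3 -m pendant '[{"dx":0,"dy":0,"dz":0.1,"twist":0,"jaw":4.5},{"dx":0,"dy":0,"dz":0.1,"twist":0,"jaw":4.5},{"dx":0,"dy":0,"dz":0.1,"twist":0,"jaw":4.5},{"dx":0,"dy":0,"dz":2,"twist":0,"jaw":4.5},{"dx":0,"dy":0,"dz":4,"twist":0,"jaw":4.5},{"dx":0,"dy":0,"dz":4,"twist":0,"jaw":4.5},{"dx":0,"dy":0,"dz":4,"twist":0,"jaw":4.5}]'
python3 look.py w10
python3 - <<'E'
from h import *
import pickle
p,im,s=pickle.load(open('w10.pkl','rb'))
save('c15',cv2.resize(im[170:300,240:400],None,fx=4,fy=4,interpolation=cv2.INTER_CUBIC))
E
```

```text
t: 8.65
position: [0.5886, -0.1209, 0.1049]
ee_rot: [[-0.092, 0.996, -0.0], [0.996, 0.092, 0.0], [0.0, -0.0, -1.0]]
ft_force: [-0.2, 0.3, -0.6]
grip_width: 0.0449
8.65 [ 0.58855826 -0.12089757  0.10489753] [-0.19436921  0.27302187 -0.55519928] 0.044875097589689585
[[-9.23702023e-02  9.95724732e-01 -5.53251960e-05]
 [ 9.95724734e-01  9.23702032e-02  1.34282860e-05]
 [ 1.84812760e-05 -5.38482925e-05 -9.99999998e-01]]
```

View pics/c15.png

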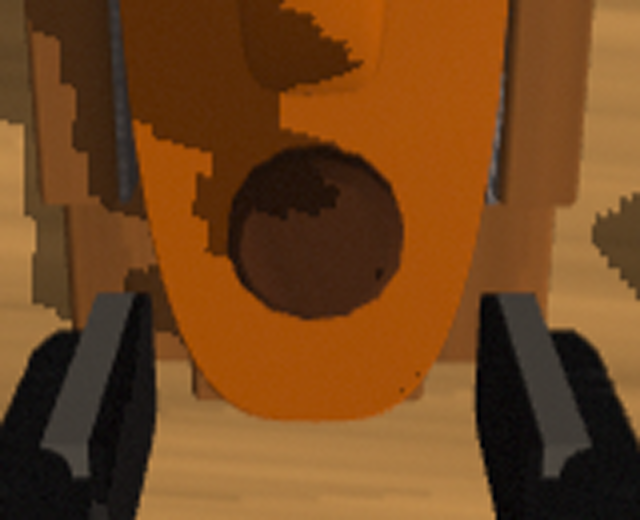

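The plug head sits flat in the hole, centred at crop (318,232). Now I'll press with the fingers shut.

```bash
python3 -m pendant '[{"dx":0.1,"dy":0,"dz":0,"twist":0,"jaw":0},{"dx":0.1,"dy":0,"dz":0,"twist":0,"jaw":0},{"dx":0.1,"dy":0,"dz":0,"twist":0,"jaw":0},{"dx":0.1,"dy":0,"dz":-1.5,"twist":0,"jaw":0},{"dx":0.1,"dy":0,"dz":-2.4,"twist":0,"jaw":0},{"dx":0.1,"dy":0,"dz":-2.8,"twist":0,"jaw":0},{"dx":0.1,"dy":0,"dz":-3.0,"twist":0,"jaw":0},{"dx":0.1,"dy":0,"dz":-3.0,"twist":0,"jaw":0}]'
```

```text
t: 9.7
position: [0.5888, -0.1208, 0.0761]
ee_rot: [[-0.092, 0.996, -0.002], [0.996, 0.092, 0.0], [0.0, -0.002, -1.0]]
ft_force: [-5.3, 0.8, 14.0]
grip_width: 0.0001
```

```bash
python3 -m pendant '[{"dx":0,"dy":0,"dz":-0.1,"twist":0,"jaw":0},{"dx":0,"dy":0,"dz":-0.15,"twist":0,"jaw":0},{"dx":0,"dy":0,"dz":-0.15,"twist":0,"jaw":0},{"dx":0,"dy":0,"dz":-0.15,"twist":0,"jaw":0}]'
python3 -m pendant '[{"dx":0,"dy":0,"dz":1,"twist":0,"jaw":0},{"dx":0,"dy":0,"dz":5,"twist":0,"jaw":2},{"dx":-2,"dy":0,"dz":9,"twist":0,"jaw":6},{"dx":-6,"dy":-0.5,"dz":9,"twist":0,"jaw":6},{"dx":-6,"dy":-0.5,"dz":9,"twist":0,"jaw":6},{"dx":-6,"dy":-0.5,"dz":9,"twist":0,"jaw":6}]'
python3 look.py w11
```

```text
t: 10.2
position: [0.5889, -0.1208, 0.076]
ee_rot: [[-0.092, 0.996, -0.001], [0.996, 0.092, -0.0], [0.0, -0.001, -1.0]]
ft_force: [-7.6, 2.2, 23.7]
grip_width: -0.0
t: 10.95
position: [0.5306, -0.1259, 0.1634]
ee_rot: [[-0.092, 0.996, 0.001], [0.996, 0.092, -0.0], [-0.0, 0.001, -1.0]]
ft_force: [0.3, -0.1, 0.2]
grip_width: 0.0602
10.95 [ 0.53060646 -0.12594834  0.16340972] [ 0.30142959 -0.12857046  0.17848982] 0.06015008071525484
[[-9.22939073e-02  9.95730985e-01  1.28070758e-03]
 [ 9.95731801e-01  9.22939922e-02 -7.24649415e-06]
 [-1.25417174e-04  1.27457246e-03 -9.99999180e-01]]
```

View pics/w11.png

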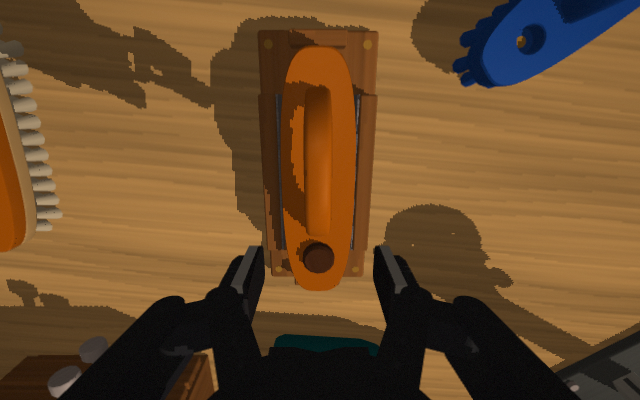

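The plug is home: 24 N of press with the head top at 0.076 = 0.067 + 0.009. I'll find the crown's centre line in this view, with the bar at about (318,165), and check it against the predicted (0.502,-0.129).

```bash
python3 - <<'E'
from h import *
import pickle
p,im,s=pickle.load(open('w11.pkl','rb'))
for X in [(.502,-.129,.117),(.5895,-.1208,.076)]: print(proj(p,X))
# plug & brush ends
for uv,z in [((318,259),.076),((318,150),.117),((318,200),.117),((318,120),.117),((319,46),.067),((318.5,290),.067)]: print(uv,plane(p,uv,z))
print(im[150,270:370,0])
save('c16',cv2.resize(im[20:300,240:400],None,fx=2.1,fy=2.1,interpolation=cv2.INTER_CUBIC))
E
```

```text
[[316.90054785 180.67267117]]
[[317.26881517 260.24815762]]
(318, 259) [[ 0.58812379 -0.1202507   0.076     ]]
(318, 150) [[ 0.48088289 -0.13021427  0.117     ]]
(318, 200) [[ 0.51598833 -0.126933    0.117     ]]
(318, 120) [[ 0.46165994 -0.13201108  0.117     ]]
(319, 46) [[ 0.41148923 -0.13601989  0.067     ]]
(318.5, 290) [[ 0.62879817 -0.11596102  0.067     ]]
[ 63  62  61  60  58  58  55  48  52  52  60  87  86  86  86  86  86  86
  86  85  90 144 159 158 159 160 160 158 158 160 160 159 158 113  83  95
 109 121 134 143 144 146 147 151 151 154 154 158 157 159 160 159 163 161
 162 163 164 166 168 169 170 156 150 160 160 160 158 159 159 160 160 159
 160 159 160 159 159 159 159 158 160 159 159 159 161 157  94  50  68  98
 113 114 117 118 120 120 121 116 118 117]
```

View pics/c16.png

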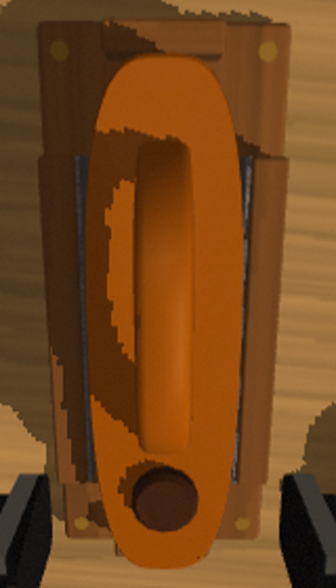

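The brush ends measure 218 mm apart with a yaw of 5.3°, and the crown comes out at (0.502,-0.128 to -0.129), which agrees. I'll lower over the crown and grip it.

```bash
python3 -m pendant '[{"dx":-1.5,"dy":-0.2,"dz":0,"twist":0,"jaw":7},{"dx":-2.86,"dy":-0.3,"dz":-1,"twist":0,"jaw":7},{"dx":-2.86,"dy":-0.3,"dz":-4,"twist":0,"jaw":7},{"dx":-2.86,"dy":-0.3,"dz":-6.8,"twist":0,"jaw":7},{"dx":-2.86,"dy":-0.3,"dz":-7.3,"twist":0,"jaw":7},{"dx":-2.86,"dy":-0.3,"dz":-7.3,"twist":0,"jaw":4},{"dx":-2.86,"dy":-0.3,"dz":-7.3,"twist":0,"jaw":4},{"dx":-2.86,"dy":-0.3,"dz":-7.3,"twist":0,"jaw":4}]'
python3 look.py w12
```

```text
t: 12.0
position: [0.5018, -0.129, 0.0912]
ee_rot: [[-0.092, 0.996, 0.002], [0.996, 0.092, -0.0], [-0.001, 0.002, -1.0]]
ft_force: [0.5, 0.0, -0.3]
grip_width: 0.0401
12.0 [ 0.50180667 -0.12904123  0.09118208] [ 0.50217735  0.01397766 -0.31909086] 0.040146992739985246
[[-9.24127726e-02  9.95719390e-01  1.66603285e-03]
 [ 9.95720652e-01  9.24134930e-02 -3.60558610e-04]
 [-5.12979114e-04  1.62558309e-03 -9.99998547e-01]]
```

View pics/w12.png

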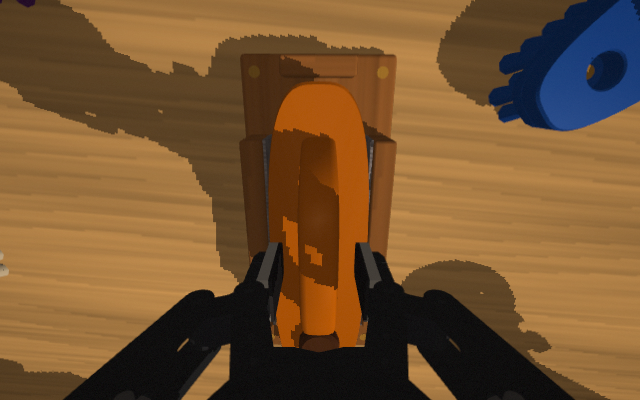

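The bar is between the open pads, so I'll close with a light grip, lift 10 mm and look at the force.

```bash
python3 -m pendant '[{"dx":0,"dy":0,"dz":0,"twist":0,"jaw":1},{"dx":0,"dy":0,"dz":0,"twist":0,"jaw":1},{"dx":0,"dy":0,"dz":0,"twist":0,"jaw":1},{"dx":0,"dy":0,"dz":0,"twist":0,"jaw":1}]' 30
python3 -m pendant '[{"dx":0,"dy":0,"dz":0.5,"twist":0,"jaw":1},{"dx":0,"dy":0,"dz":1.0,"twist":0,"jaw":1},{"dx":0,"dy":0,"dz":1.0,"twist":0,"jaw":1},{"dx":0,"dy":0,"dz":1.0,"twist":0,"jaw":1}]'
python3 look.py w13
```

```text
t: 12.55
position: [0.5014, -0.1292, 0.0907]
ee_rot: [[-0.092, 0.996, 0.001], [0.996, 0.092, -0.0], [-0.0, 0.001, -1.0]]
ft_force: [-1.1, -0.3, 6.0]
grip_width: 0.0193
t: 13.05
position: [0.5009, -0.1288, 0.1002]
ee_rot: [[-0.092, 0.996, -0.0], [0.996, 0.092, 0.0], [0.0, -0.0, -1.0]]
ft_force: [-0.1, -0.3, -4.1]
grip_width: 0.0195
13.05 [ 0.50092436 -0.1288365   0.10017011] [-0.12560312 -0.29942411 -4.1011019 ] 0.01947863354287623
[[-9.24559166e-02  9.95716684e-01 -4.34243399e-04]
 [ 9.95716766e-01  9.24559759e-02  1.18571967e-04]
 [ 1.58212483e-04 -4.21420753e-04 -9.99999899e-01]]
```

View pics/w13.png

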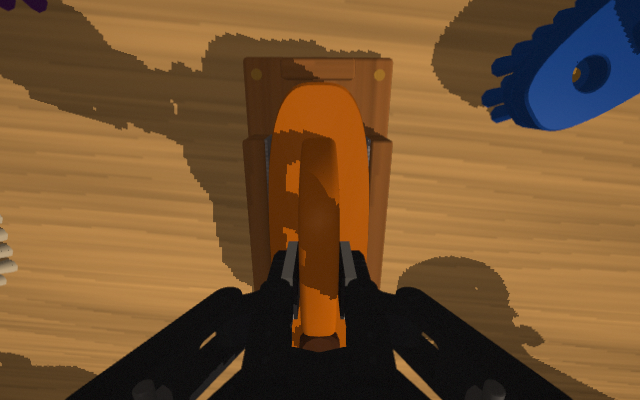

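The brush is lifted (4 N) and clear of the base by about 10 mm. Next I'll move towards -y so the right-hand rail holds the lower part back and rolls the brush in the pads.

```bash
python3 -m pendant '[{"dx":0.05,"dy":-0.3,"dz":0,"twist":0,"jaw":1},{"dx":0.07,"dy":-0.6,"dz":0,"twist":0,"jaw":1},{"dx":0.07,"dy":-0.8,"dz":0,"twist":0,"jaw":1},{"dx":0.07,"dy":-0.8,"dz":0,"twist":0,"jaw":1}]'
python3 -m pendant '[{"dx":0.03,"dy":-0.3,"dz":0,"twist":0,"jaw":1},{"dx":0.05,"dy":-0.5,"dz":0,"twist":0,"jaw":1},{"dx":0.05,"dy":-0.5,"dz":0,"twist":0,"jaw":1}]'
python3 look.py w14
```

```text
t: 13.6
position: [0.5017, -0.1358, 0.1002]
ee_rot: [[-0.093, 0.996, -0.0], [0.996, 0.093, 0.001], [0.001, -0.0, -1.0]]
ft_force: [-0.9, 4.8, -2.2]
grip_width: 0.0194
t: 13.98
position: [0.502, -0.1387, 0.1003]
ee_rot: [[-0.095, 0.996, -0.001], [0.995, 0.095, 0.004], [0.004, -0.001, -1.0]]
ft_force: [-1.1, 9.1, 1.0]
grip_width: 0.0194
13.975 [ 0.50202759 -0.13871915  0.10026945] [-1.12445155  9.12430852  0.97255425] 0.01936660140343564
[[-9.47412798e-02  9.95501165e-01 -1.23313797e-03]
 [ 9.95494872e-01  9.47451997e-02  3.64793845e-03]
 [ 3.74836088e-03 -8.81972167e-04 -9.99992586e-01]]
```

View pics/w14.png

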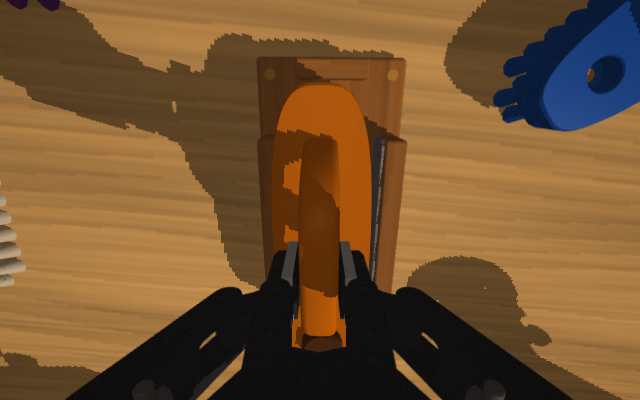

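```bash
python3 -m pendant '[{"dx":0.03,"dy":-0.4,"dz":0,"twist":0,"jaw":1},{"dx":0.07,"dy":-0.8,"dz":0,"twist":0,"jaw":1},{"dx":0.07,"dy":-0.8,"dz":0,"twist":0,"jaw":1},{"dx":0.07,"dy":-0.8,"dz":0,"twist":0,"jaw":1}]' 20
python3 look.py w15
```

```text
t: 14.52
position: [0.502, -0.1416, 0.1012]
ee_rot: [[-0.098, 0.995, -0.003], [0.995, 0.098, 0.009], [0.009, -0.002, -1.0]]
ft_force: [-4.0, 19.5, 13.8]
grip_width: 0.0197
14.525 [ 0.50197279 -0.14160978  0.10116921] [-4.03512575 19.51029263 13.83960289] 0.019682732003536655
[[-0.09785623  0.99519478 -0.00339221]
 [ 0.99515546  0.09788368  0.00918703]
 [ 0.00947493 -0.00247677 -0.99995204]]
```

View pics/w15.png

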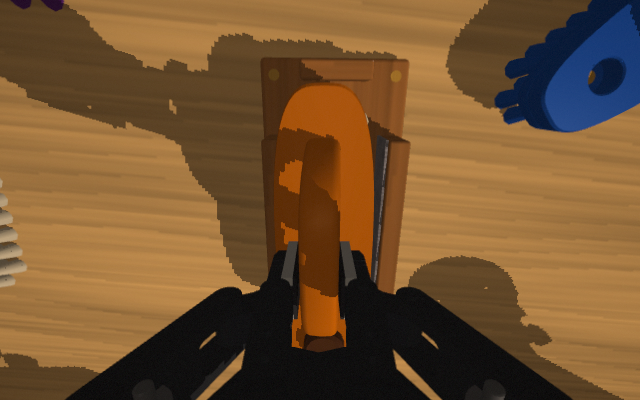

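```bash
python3 -m pendant '[{"dx":-0.05,"dy":0.6,"dz":0,"twist":0,"jaw":1},{"dx":-0.1,"dy":1.1,"dz":0,"twist":0,"jaw":1},{"dx":-0.1,"dy":1.1,"dz":0,"twist":0,"jaw":1},{"dx":-0.1,"dy":1.1,"dz":0,"twist":0,"jaw":1}]' 
python3 look.py w16
python3 - <<'E'
from h import *
im=bot.camera('side');save('s16',cv2.resize(im[200:320,270:400],None,fx=5,fy=5,interpolation=cv2.INTER_CUBIC))
E
```

```text
t: 15.08
position: [0.5019, -0.1389, 0.1004]
ee_rot: [[-0.092, 0.996, -0.0], [0.996, 0.092, 0.0], [0.0, -0.0, -1.0]]
ft_force: [-0.9, 4.9, 0.2]
grip_width: 0.0195
15.075 [ 0.50192843 -0.13888836  0.10036625] [-0.93812759  4.90059037  0.22618367] 0.019547997112859667
[[-9.21688438e-02  9.95743346e-01 -3.06223574e-04]
 [ 9.95743359e-01  9.21689168e-02  2.33488191e-04]
 [ 2.60718608e-04 -2.83399753e-04 -9.99999926e-01]]
```

View pics/w16.png

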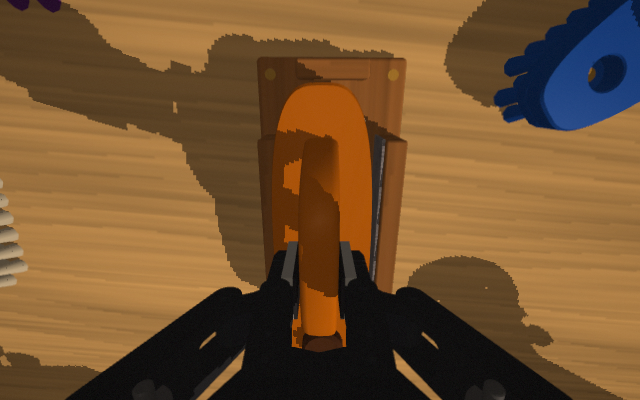

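View pics/s16.png

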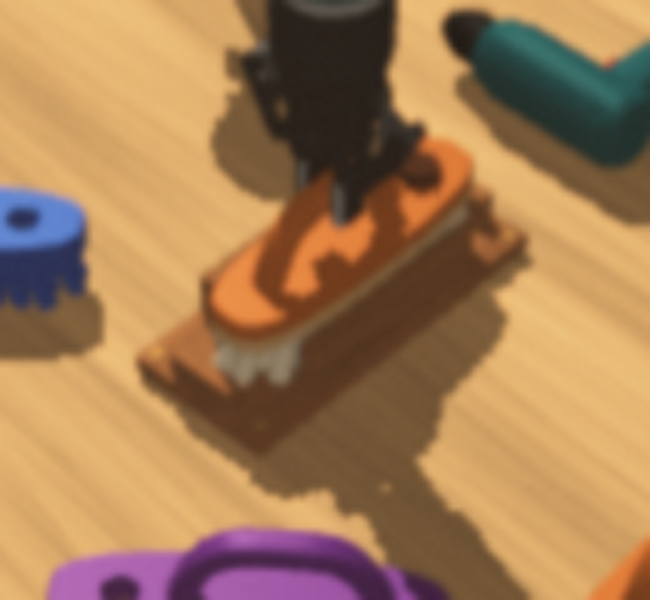

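```bash
python3 -m pendant '[{"dx":0,"dy":0.3,"dz":0.7,"twist":0,"jaw":1},{"dx":0,"dy":0.3,"dz":1.4,"twist":0,"jaw":1},{"dx":0,"dy":0.3,"dz":1.4,"twist":0,"jaw":1},{"dx":0,"dy":0.3,"dz":1.4,"twist":0,"jaw":1}]' 20
python3 look.py w17
python3 -m pendant '[{"dx":0.05,"dy":-0.6,"dz":0,"twist":0,"jaw":1},{"dx":0.1,"dy":-1.2,"dz":0,"twist":0,"jaw":1},{"dx":0.15,"dy":-1.6,"dz":0,"twist":0,"jaw":1},{"dx":0.15,"dy":-1.6,"dz":0,"twist":0,"jaw":1},{"dx":0.15,"dy":-1.6,"dz":0,"twist":0,"jaw":1}]' 20
python3 look.py w18
python3 - <<'E'
from h import *
import pickle
a=[pickle.load(open(n+'.pkl','rb'))[1][60:280,220:420] for n in ('w13','w17','w18')]
save('c18',cv2.resize(np.hstack(a),None,fx=1.3,fy=1.3,interpolation=cv2.INTER_CUBIC))
E
```

```text
t: 15.68
position: [0.502, -0.1364, 0.1144]
ee_rot: [[-0.092, 0.996, 0.0], [0.996, 0.092, -0.0], [-0.0, 0.0, -1.0]]
ft_force: [0.4, -1.1, -3.4]
grip_width: 0.0197
15.675 [ 0.50204016 -0.13639241  0.11444593] [ 0.44600122 -1.06961225 -3.397411  ] 0.019712332630169017
[[-9.18469725e-02  9.95773101e-01  2.56564417e-04]
 [ 9.95773011e-01  9.18470859e-02 -4.72221323e-04]
 [-4.93789985e-04  2.12107824e-04 -9.99999856e-01]]
t: 16.35
position: [0.503, -0.1452, 0.1142]
ee_rot: [[-0.097, 0.995, -0.003], [0.995, 0.097, 0.008], [0.008, -0.002, -1.0]]
ft_force: [-1.1, 14.2, 4.9]
grip_width: 0.0194
16.35 [ 0.50299766 -0.14519645  0.11424228] [-1.1230866  14.17987129  4.92441593] 0.01941268223080598
[[-0.09657662  0.99532205 -0.00264131]
 [ 0.99529061  0.09659512  0.00812296]
 [ 0.00834009 -0.00184439 -0.99996352]]
```

View pics/c18.png

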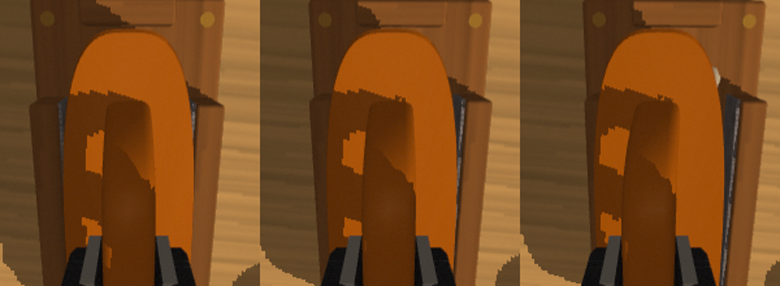

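About 0.1 rad of roll shows under load (the cover shifts relative to the bar), but it mostly springs back. I'll push further with the longer lever.

```bash
python3 -m pendant '[{"dx":0.05,"dy":-0.5,"dz":0,"twist":0,"jaw":1},{"dx":0.1,"dy":-1.0,"dz":0,"twist":0,"jaw":1},{"dx":0.15,"dy":-1.5,"dz":0,"twist":0,"jaw":1},{"dx":0.15,"dy":-1.5,"dz":0,"twist":0,"jaw":1},{"dx":0.15,"dy":-1.5,"dz":0,"twist":0,"jaw":1}]' 20
python3 look.py w19
python3 - <<'E'
from h import *
import pickle
a=[pickle.load(open(n+'.pkl','rb'))[1][60:280,220:420] for n in ('w13','w18','w19')]
save('c19',cv2.resize(np.hstack(a),None,fx=1.3,fy=1.3,interpolation=cv2.INTER_CUBIC))
E
```

```text
t: 17.02
position: [0.5047, -0.1566, 0.1147]
ee_rot: [[-0.098, 0.995, -0.003], [0.995, 0.098, 0.012], [0.013, -0.002, -1.0]]
ft_force: [-2.9, 21.7, 11.0]
grip_width: 0.0194
17.025 [ 0.50474124 -0.15661745  0.11471753] [-2.92337698 21.69313291 11.01215944] 0.01938268900836021
[[-0.0984333   0.99513909 -0.00301299]
 [ 0.99506502  0.09846313  0.01227272]
 [ 0.01250973 -0.00179008 -0.99992015]]
```

View pics/c19.png

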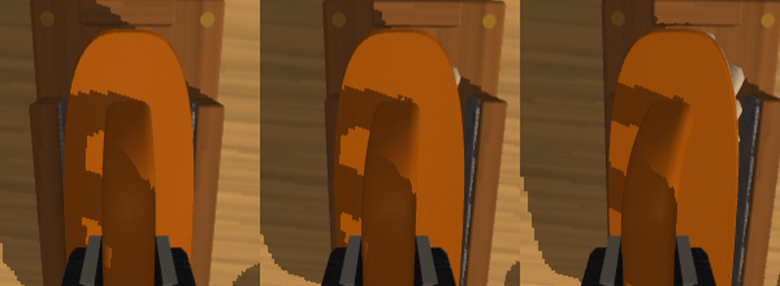

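It has now rolled visibly, and the bar is slipping in the pads. I'll unload it, raise it clear of the cradle and measure what lean remains.

```bash
python3 -m pendant '[{"dx":-0.05,"dy":0.7,"dz":0,"twist":0,"jaw":1},{"dx":-0.1,"dy":1.4,"dz":0.2,"twist":0,"jaw":1},{"dx":-0.1,"dy":1.9,"dz":0.5,"twist":0,"jaw":1},{"dx":-0.1,"dy":1.9,"dz":0.5,"twist":0,"jaw":1}]' 20
python3 look.py w20
python3 - <<'E'
from h import *
import pickle
a=[pickle.load(open(n+'.pkl','rb'))[1][60:280,220:420] for n in ('w13','w19','w20')]
save('c20',cv2.resize(np.hstack(a),None,fx=1.3,fy=1.3,interpolation=cv2.INTER_CUBIC))
E
```

```text
t: 17.58
position: [0.5044, -0.1487, 0.1196]
ee_rot: [[-0.092, 0.996, 0.001], [0.996, 0.092, -0.001], [-0.001, 0.001, -1.0]]
ft_force: [-0.0, 0.7, -3.3]
grip_width: 0.0194
17.575 [ 0.50435863 -0.1487032   0.11958782] [-0.02107709  0.72888076 -3.29888124] 0.019426219763762822
[[-9.19173792e-02  9.95766327e-01  7.85700012e-04]
 [ 9.95766079e-01  9.19181344e-02 -9.86109148e-04]
 [-1.05415436e-03  6.91732851e-04 -9.99999205e-01]]
```

View pics/c20.png

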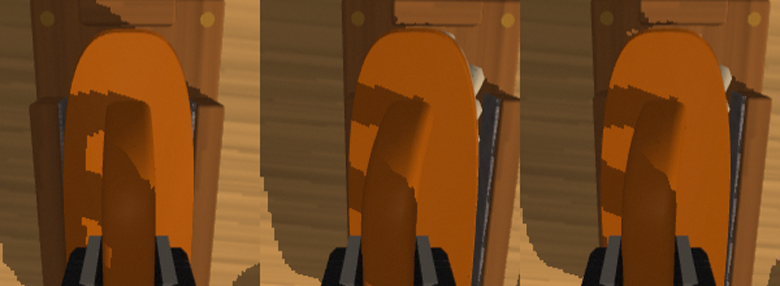

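```bash
cat > lean.py <<'E'
from h import *
import pickle,sys
def meas(n,rows,dbg=False):
    p,im,s=pickle.load(open(n+'.pkl','rb'));T=s['position'];R=s['ee_rot']
    hs=cv2.cvtColor(im,cv2.COLOR_RGB2HSV)
    o=[]
    for r in rows:
        m=(hs[r,:,1]>215)&(hs[r,:,0]<15)&(hs[r,:,2]>60)
        cols=np.where(m[240:400])[0]+240
        a,b=cols.min()-.5,cols.max()+.5
        z=T[2]+.019-.042
        A,B=[R.T@(X-T)*1e3 for X in plane(p,[(a,r),(b,r)],z)]
        o.append((r,a,b,round(A[0],1),round(B[0],1),round(A[1],0)))
    return o
for n in sys.argv[1:]:
    print(n);[print('  ',*x,'mid',(x[3]+x[4])/2,'w',x[4]-x[3]) for x in meas(n,(110,130,150,170))]
E
python3 lean.py w13 w17 w18 w19 w20
```

```text
w13
   110 277.5 358.5 -22.3 22.9 -76.0 mid 0.29999999999999893 w 45.2
   130 272.5 364.5 -25.6 26.8 -65.0 mid 0.5999999999999996 w 52.400000000000006
   150 270.5 366.5 -27.3 28.6 -54.0 mid 0.6500000000000004 w 55.900000000000006
   170 268.5 368.5 -29.2 30.5 -42.0 mid 0.6500000000000004 w 59.7
w17
   110 280.5 361.5 -20.6 24.6 -76.0 mid 2.0 w 45.2
   130 275.5 366.5 -23.9 27.9 -65.0 mid 2.0 w 51.8
   150 272.5 368.5 -26.2 29.7 -54.0 mid 1.75 w 55.9
   170 270.5 370.5 -28.0 31.6 -42.0 mid 1.8000000000000007 w 59.6
w18
   110 286.5 366.5 -17.2 27.4 -76.0 mid 5.1 w 44.599999999999994
   130 281.5 372.5 -20.5 31.5 -65.0 mid 5.5 w 52.0
   150 278.5 374.5 -22.7 33.3 -54.0 mid 5.299999999999999 w 56.0
   170 277.5 375.5 -23.8 34.7 -42.0 mid 5.450000000000001 w 58.5
w19
   110 297.5 378.5 -11.1 34.2 -76.0 mid 11.55 w 45.300000000000004
   130 292.5 383.5 -14.2 37.8 -65.0 mid 11.799999999999999 w 52.0
   150 290.5 385.5 -15.7 39.8 -54.0 mid 12.049999999999999 w 55.5
   170 288.5 386.5 -17.2 41.3 -42.0 mid 12.049999999999999 w 58.5
w20
   110 291.5 372.5 -14.4 30.7 -76.0 mid 8.149999999999999 w 45.1
   130 286.5 376.5 -17.6 33.7 -65.0 mid 8.05 w 51.300000000000004
   150 284.5 379.5 -19.2 36.2 -54.0 mid 8.500000000000002 w 55.400000000000006
   170 282.5 380.5 -20.8 37.6 -42.0 mid 8.4 w 58.400000000000006
```

The lean left after unloading is about 7.7/42, roughly 0.18 rad, close to the camera's 0.17. I'll firm the grip, lift clear and check again.

```bash
python3 -m pendant '[{"dx":0,"dy":0,"dz":0,"twist":0,"jaw":1},{"dx":0,"dy":0.3,"dz":1,"twist":0,"jaw":1},{"dx":0,"dy":0.3,"dz":4,"twist":0,"jaw":1},{"dx":0,"dy":0.3,"dz":8,"twist":0,"jaw":1},{"dx":0,"dy":0.3,"dz":11,"twist":0,"jaw":1},{"dx":0,"dy":0.3,"dz":12,"twist":0,"jaw":1},{"dx":0,"dy":0.3,"dz":12,"twist":0,"jaw":1},{"dx":0,"dy":0.3,"dz":12,"twist":0,"jaw":1}]' 45
python3 look.py w21; python3 lean.py w21
python3 - <<'E'
from h import *
import pickle
for n in ('side','top'):
    p=bot.camera_params(n);im=bot.camera(n);pickle.dump((p,im),open(n+'21.pkl','wb'));save(n+'21',im)
E
```

```text
t: 18.62
position: [0.5031, -0.1447, 0.2381]
ee_rot: [[-0.092, 0.996, -0.003], [0.996, 0.092, 0.001], [0.001, -0.003, -1.0]]
ft_force: [-0.2, -0.6, -2.7]
grip_width: 0.0197
18.625 [ 0.50305823 -0.14470836  0.23805852] [-0.24362798 -0.55899855 -2.67145009] 0.01968171776661661
[[-9.24079735e-02  9.95717746e-01 -2.63379038e-03]
 [ 9.95720889e-01  9.24098066e-02  5.82738503e-04]
 [ 8.23631128e-04 -2.56867041e-03 -9.99996362e-01]]
w21
   110 291.5 372.5 -14.5 30.8 -76.0 mid 8.15 w 45.3
   130 286.5 376.5 -17.6 33.7 -65.0 mid 8.05 w 51.300000000000004
   150 284.5 379.5 -19.2 36.2 -54.0 mid 8.500000000000002 w 55.400000000000006
   170 282.5 380.5 -20.8 37.6 -42.0 mid 8.4 w 58.400000000000006
```

View pics/w21.png

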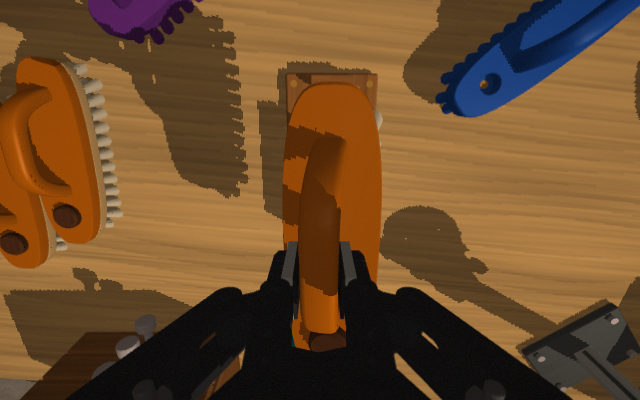

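View pics/side21.png

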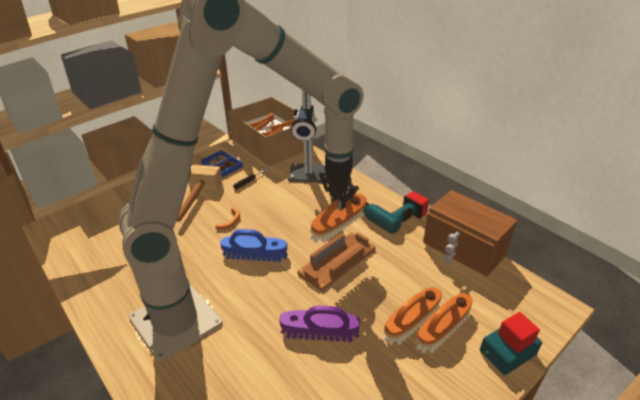

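The lean holds at 0.18 rad after lifting, the plug is at (325,342), and the brush hangs free. I'll check the yaw against the column foot's front edge in the top view, from about (222.5,156.7) to (256.7,128.3), and work out the target.

```bash
cat > tgt.py <<'E'
from h import *
import pickle
def target(C,yaw,tilt,phi,d=.18):
    a=np.radians(yaw);ex=np.array([np.cos(a),np.sin(a),0]);nh=np.array([-np.sin(a),np.cos(a),0])
    F=C-d*(nh*np.cos(tilt)+np.array([0,0,np.sin(tilt)]))
    z=np.array([0,0,np.cos(phi)])-nh*np.sin(phi)
    return F,F-(.018*ex-.056*z)-[0,0,.019]
if __name__=='__main__':
    pt=pickle.load(open('P0.pkl','rb'))['top'][0]
    X=plane(pt,[(222.5,156.7),(256.7,128.3)],.01);d=X[1]-X[0];print(X,np.degrees(np.arctan2(d[1],d[0])),np.linalg.norm(d))
    C=np.array([.6953,.2467,.2616])
    F,T=target(C,-48.1,.165,.18);print('F',F,'TCP',T)
    s=bot.get_state();print((T-s['position'])*100,s['joint_pos'])
E
python3 tgt.py
```

```text
[[0.68199139 0.3411364  0.01      ]
 [0.78646588 0.22384833 0.01      ]] -48.306906729874775 0.15707135946252396
F [0.56314354 0.12812279 0.23203458] TCP [0.54366034 0.13482494 0.26812983]
[ 4.02646639 27.95799688  2.99327372] [ 0.29311674  0.44136619 -0.09521606  1.8553881   0.05393957  0.84960786
  1.83457085]
```

The foot edge gives a yaw of -48.3° and a length of 157 mm (160 expected), which agrees with the ring's -48.1°. I'll carry the brush over gently.

```bash
python3 -m pendant '[{"dx":0,"dy":1,"dz":1,"twist":-3,"jaw":1},{"dx":0,"dy":3,"dz":2,"twist":-9,"jaw":1},{"dx":0,"dy":6,"dz":3,"twist":-15,"jaw":1},{"dx":0,"dy":9,"dz":3,"twist":-21,"jaw":1},{"dx":0,"dy":12,"dz":3,"twist":-28,"jaw":1},{"dx":0.5,"dy":15,"dz":3,"twist":-35,"jaw":1},{"dx":1,"dy":18,"dz":3,"twist":-42,"jaw":1},{"dx":1.5,"dy":21,"dz":3,"twist":-48,"jaw":1},{"dx":2,"dy":23,"dz":3,"twist":-52,"jaw":1},{"dx":2.5,"dy":24.5,"dz":3,"twist":-53.5,"jaw":1}]' 45
python3 -m pendant '[{"dx":0.5,"dy":1.2,"dz":0,"twist":0,"jaw":1},{"dx":1.2,"dy":2.7,"dz":0,"twist":0,"jaw":1},{"dx":1.5,"dy":3.5,"dz":0,"twist":0,"jaw":1},{"dx":1.5,"dy":3.5,"dz":0,"twist":0,"jaw":1},{"dx":1.5,"dy":3.5,"dz":0,"twist":0,"jaw":1},{"dx":1.5,"dy":3.5,"dz":0,"twist":0,"jaw":1}]'
python3 look.py w22;python3 lean.py w22
python3 - <<'E'
from h import *
import pickle
for n in ('side','top'):
    p=bot.camera_params(n);im=bot.camera(n);pickle.dump((p,im),open(n+'22.pkl','wb'));save(n+'22',im)
save('s22',cv2.resize(pickle.load(open('side22.pkl','rb'))[1][60:260,220:420],None,fx=3,fy=3,interpolation=cv2.INTER_CUBIC))
save('t22',cv2.resize(pickle.load(open('top22.pkl','rb'))[1][80:260,170:350],None,fx=3.3,fy=3.3,interpolation=cv2.INTER_CUBIC))
E
```

```text
t: 20.02
position: [0.5287, 0.1015, 0.2685]
ee_rot: [[0.745, 0.667, -0.002], [0.667, -0.745, -0.0], [-0.001, -0.001, -1.0]]
ft_force: [0.4, -1.1, -2.7]
grip_width: 0.0196
t: 20.78
position: [0.5439, 0.1343, 0.2694]
ee_rot: [[0.746, 0.666, -0.0], [0.666, -0.746, -0.0], [-0.0, 0.0, -1.0]]
ft_force: [-0.6, 0.2, -3.5]
grip_width: 0.0195
20.775 [0.54392573 0.1343089  0.26938548] [-0.57622015  0.22514639 -3.54366215] 0.019474440502944695
[[ 7.46172264e-01  6.65752915e-01 -9.20887116e-05]
 [ 6.65752860e-01 -7.46172247e-01 -3.26331890e-04]
 [-2.85970448e-04  1.82191482e-04 -9.99999943e-01]]
w22
   110 291.5 371.5 -13.6 31.0 -77.0 mid 8.7 w 44.6
   130 287.5 376.5 -16.2 34.5 -66.0 mid 9.15 w 50.7
   150 284.5 379.5 -18.4 37.0 -55.0 mid 9.3 w 55.4
   170 282.5 380.5 -20.0 38.4 -43.0 mid 9.2 w 58.4
```

View pics/w22.png

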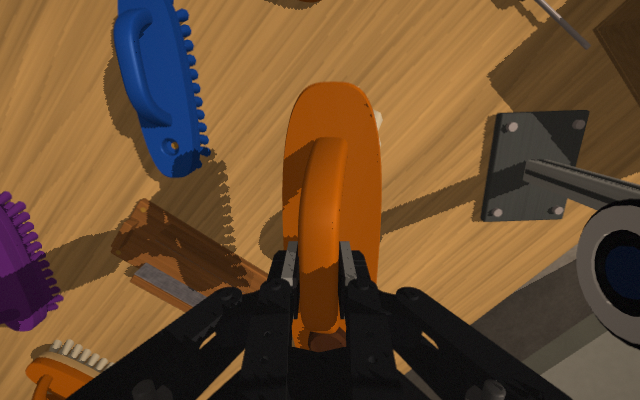

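View pics/s22.png

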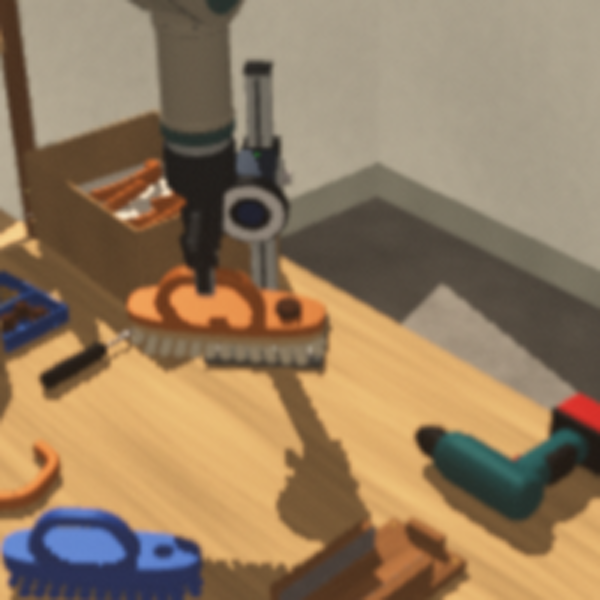

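View pics/t22.png

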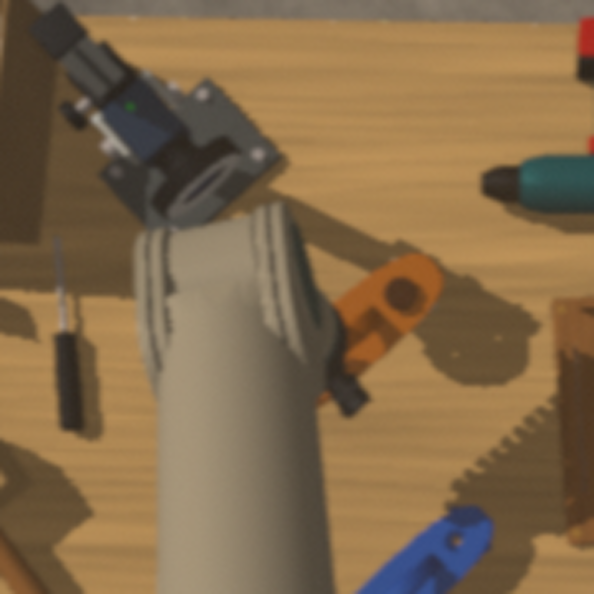

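The brush is in front of the lens. The plug appears at top pixel (292.4,169.1) and side pixel (316.3,163), and the ring's glass is at wrist pixel about (636,265). I'll compare these with the model's predictions.

```bash
python3 - <<'E'
from h import *
import pickle
pt,it=pickle.load(open('top22.pkl','rb'));ps,is_=pickle.load(open('side22.pkl','rb'));pw,iw,s=pickle.load(open('w22.pkl','rb'))
def ell(im,box,R):
    x,y,w,h=box;u=cv2.resize(im[y:y+h,x:x+w],None,fx=6,fy=6,interpolation=cv2.INTER_CUBIC);f=u.astype(float)
    m=(f[...,0]<R).astype(np.uint8)
    c=max(cv2.findContours(m,cv2.RETR_EXTERNAL,cv2.CHAIN_APPROX_NONE)[0],key=cv2.contourArea);M=cv2.moments(c)
    return (np.array([M['m10'],M['m01']])/M['m00']+.5)/6-.5+[x,y],cv2.contourArea(c)/36
a,n1=ell(it,(285,161,16,16),110);b,n2=ell(is_,(309,156,16,13),120);print(a,n1,b,n2)
e1,d1=ray(pt,a);e2,d2=ray(ps,b);X,g=tri(e1,d1[0],e2,d2[0]);print('plug top tri',X,'gap',g)
T=s['position'];yaw=np.radians(-48.26);ex=np.array([np.cos(yaw),np.sin(yaw),0]);nh=np.array([-np.sin(yaw),np.cos(yaw),0])
for phi in (.15,.18,.2):
    z=np.array([0,0,np.cos(phi)])-nh*np.sin(phi);H=T+[0,0,.019]
    P=H+.088*ex-.033*z;M=H+.018*ex-.056*z;print(phi,'pred plug',P,'px',proj(pt,P),proj(ps,P),'mid',M)
C=np.array([.6953,.2467,.2616]);print('C in wrist',proj(pw,C), 'F',C-.18*(nh*np.cos(.165)+[0,0,np.sin(.165)]))
# ring edge in wrist
for q in ((577,268),(612,202),(625,350)): print(q,iw[q[1],q[0]])
save('c22',cv2.resize(iw[180:370,540:640],None,fx=3,fy=3))
E
```

```text
[291.95653717 169.18368478] 89.13888888888889 [315.79774386 163.06022373] 45.041666666666664
plug top tri [0.6046309  0.07133201 0.24537321] gap 0.001074865882807109
0.15 pred plug [0.60619158 0.07192875 0.25575603] px [[291.55113572 167.8982553 ]] [[315.81524873 160.12695658]] mid [0.56215364 0.12644914 0.2330143 ]
0.18 pred plug [0.60692024 0.07257887 0.25591863] px [[291.3266988  167.63204728]] [[315.85415337 159.92772649]] mid [0.56339014 0.12755237 0.23329023]
0.2 pred plug [0.60740384 0.07301035 0.25604328] px [[291.17717625 167.45435797]] [[315.87985474 159.79121649]] mid [0.5642108  0.12828458 0.23350175]
C in wrist [[619.18928761 270.8708057 ]] F [0.56281292 0.1284923  0.23203458]
(577, 268) [84 76 67]
(612, 202) [14 11 10]
(625, 350) [108  99  84]
```

View pics/c22.png

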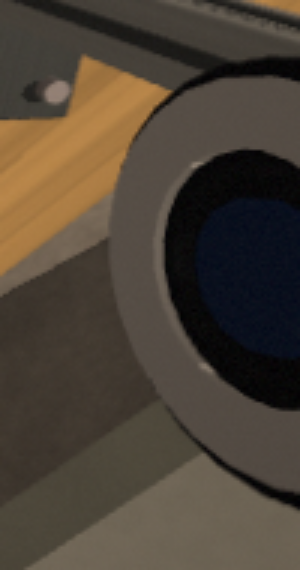

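The triangulated plug top is about 10 mm lower than predicted, so I'll check for pitch or slip. I'll mark predicted brush points on the enlarged side view.

```bash
cat > ov.py <<'E'
from h import *
import pickle,sys
ps,is_=pickle.load(open(sys.argv[1],'rb'));s=pickle.load(open(sys.argv[2],'rb'))[2]
phi=float(sys.argv[3])
T=s['position'];R=s['ee_rot'];ex=R[:,1];nh=R[:,0];ex=ex/np.linalg.norm(ex)
y=nh*np.cos(phi)+np.array([0,0,np.sin(phi)]);z=np.cross(ex,y);H=T+[0,0,.019]
def W(b): b=np.array(b,float)/1e3; return H+(b[0]+.018)*ex+b[1]*y+(b[2]-.094)*z
x0,y0,w,h,k=map(int,sys.argv[4:9])
v=cv2.resize(is_[y0:y0+h,x0:x0+w],None,fx=k,fy=k,interpolation=cv2.INTER_CUBIC)
for b,c in [((70,0,61),(0,255,255)),((110,0,52),(0,255,0)),((-110,0,52),(0,255,0)),((0,-32,52),(0,255,0)),((-18,0,102),(255,0,255)),((0,-32,0),(255,255,255)),((110,0,0),(255,255,255)),((45,0,52),(0,0,255)),((-81,0,52),(0,0,255))]:
    q=proj(ps,W(b))[0];q=((q-[x0,y0]+.5)*k-.5).astype(int);cv2.circle(v,tuple(int(t) for t in q),4,c,1)
save(sys.argv[9],v)
E
python3 ov.py side22.pkl w22.pkl 0.18 255 135 80 55 9 o22
```

```text
(no output)
```

View pics/o22.png

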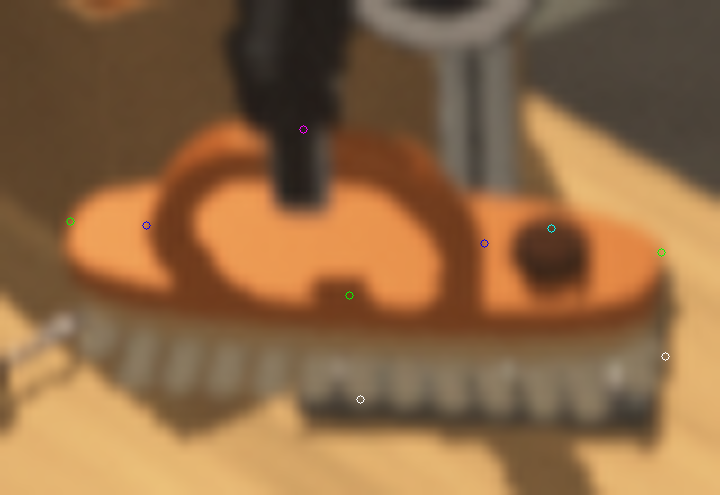

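```bash
python3 - <<'E'
from h import *
import pickle
pw,iw,s=pickle.load(open('w22.pkl','rb'))
C=np.array([.6953,.2467,.2616]);yaw=np.radians(-48.2);lv=np.array([np.cos(yaw),np.sin(yaw),0]);nh=np.array([-np.sin(yaw),np.cos(yaw),0]);t=.165
ax=nh*np.cos(t)+np.array([0,0,np.sin(t)]);up=np.cross(ax,lv)
a=np.linspace(0,2*np.pi,90,endpoint=False)
v=iw.copy()
for r,c in ((.0395,(0,255,0)),(.045,(255,255,0)),(.026,(255,0,0))):
    q=proj(pw,C+r*(np.cos(a)[:,None]*lv+np.sin(a)[:,None]*up))
    print(r,'left col',q[:,0].min(),'rows',q[:,1].min(),q[:,1].max())
    for u in q: cv2.circle(v,(int(u[0]),int(u[1])),0,c,-1)
save('o23',cv2.resize(v[170:390,440:640],None,fx=2.7,fy=2.7,interpolation=cv2.INTER_NEAREST))
print(pw['eye'],np.linalg.norm(C-pw['eye']))
E
```

```text
0.0395 left col 573.3340927282977 rows 207.17886662599835 341.5253571783058
0.045 left col 568.2128116064645 rows 198.33639883366348 352.58035589861106
0.026 left col 587.0515982368499 rows 228.7583117465703 315.92494076648796
[0.48931486 0.19763748 0.41330784] 0.2604846991183099
```

View pics/o23.png

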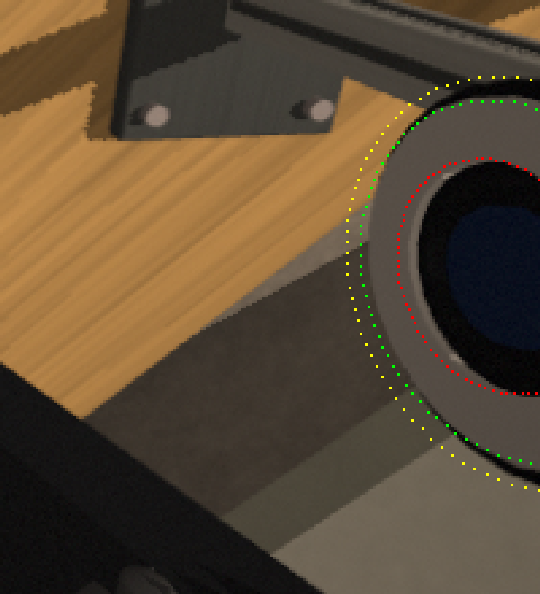

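The predicted ring falls within about 3 px of the ring seen from the wrist, so the lens estimate holds. The predicted brush points lie within about 1.5 px (4 mm) in the side view. The brush middle comes to (0.563,0.128,0.231) against a focus of (0.563,0.128,0.232). One last check for creep, then I'll hand in.

```bash
python3 -m pendant '[{"dx":0,"dy":0,"dz":0,"twist":0,"jaw":1},{"dx":0,"dy":0,"dz":0,"twist":0,"jaw":1},{"dx":0,"dy":0,"dz":0,"twist":0,"jaw":1},{"dx":0,"dy":0,"dz":0,"twist":0,"jaw":1},{"dx":0,"dy":0,"dz":0,"twist":0,"jaw":1},{"dx":0,"dy":0,"dz":0,"twist":0,"jaw":1},{"dx":0,"dy":0,"dz":0,"twist":0,"jaw":1},{"dx":0,"dy":0,"dz":0,"twist":0,"jaw":1}]'
python3 look.py w24;python3 lean.py w24
python3 - <<'E'
from h import *
import pickle
a=pickle.load(open('w22.pkl','rb'))[1].astype(int);b=pickle.load(open('w24.pkl','rb'))[1].astype(int)
print('px changed >40:',(abs(a-b).max(2)>40).sum())
v=pickle.load(open('w24.pkl','rb'))[1];save('c24',cv2.resize(v[230:360,250:400],None,fx=4,fy=4,interpolation=cv2.INTER_CUBIC))
s0=pickle.load(open('P0.pkl','rb'))['side'][1].astype(int);s1=bot.camera('side').astype(int)
d=abs(s0-s1).max(2);print('side diff near lens',(d[118:146,300:318]>40).sum())
E
```

```text
t: 21.92
position: [0.544, 0.1351, 0.2693]
ee_rot: [[0.745, 0.667, -0.0], [0.667, -0.745, 0.0], [0.0, -0.0, -1.0]]
ft_force: [-0.1, -0.2, -3.1]
grip_width: 0.0195
21.925 [0.54400939 0.13510762 0.26932413] [-0.07290125 -0.23173538 -3.12289998] 0.01947029927499474
[[ 7.45482675e-01  6.66525003e-01 -3.60174948e-05]
 [ 6.66525004e-01 -7.45482672e-01  6.60430557e-05]
 [ 1.71689296e-05 -7.32405147e-05 -9.99999997e-01]]
w24
   110 291.5 371.5 -13.6 31.0 -77.0 mid 8.7 w 44.6
   130 287.5 376.5 -16.2 34.5 -66.0 mid 9.15 w 50.7
   150 284.5 379.5 -18.4 37.0 -55.0 mid 9.3 w 55.4
   170 282.5 380.5 -20.0 38.4 -43.0 mid 9.2 w 58.4
px changed >40: 1427
side diff near lens 0
```

View pics/c24.png

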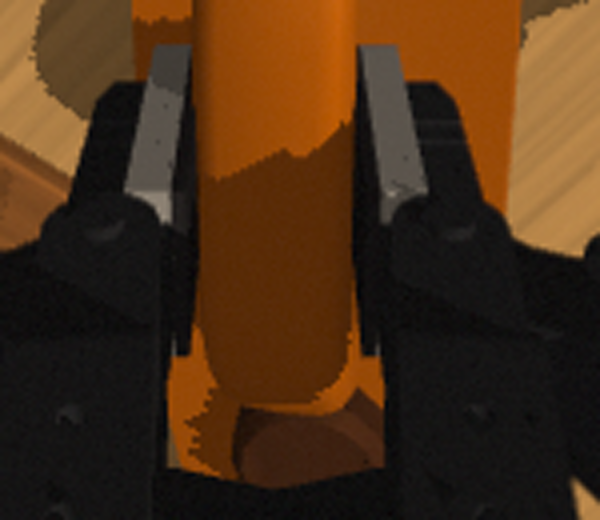

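The lean is unchanged to the pixel, the plug head is still seated at crop (305,450), the lens area of the side view hasn't changed, and the arm is still. Handing in.

```bash
python3 -c "
from bench import bot
print(bot.sign_off())"
```

```text
the job is handed in; nothing more can be done
None
```

I pressed the plug into the hole, lifted the brush out by its handle and handed in holding it in front of the lens; the hand-in gives no verdict. The tool can't tilt, so I leaned the brush by rolling its bar in the pads against a cradle rail.

- **Plug:** with shut fingers pressing at 24 N, the head top stood at z = 0.076, which is fully home. It still looked seated in the last picture.
- **Position:** the brush middle comes to about (0.563, 0.128, 0.232) and the focus to about (0.563, 0.128, 0.232), within a few millimetres. The lens estimate agreed with the wrist view to about 3–4 px.
- **Angles:** the lean is 0.18–0.20 rad and the camera's tilt about 0.165 rad (my estimates ran from 0.145 to 0.19). Yaw matches to under 0.5°.
- **Steadiness:** the lean did not change over the last second. The arm was still, the only load was about 3 N of weight, and the camera had not moved in the side view. I did not recheck each of the other bench items at the end.

**One disagreement:** triangulating the plug put it about 10 mm lower than predicted. Marking predicted points on the side view cut that to about 4 mm at the toe, so the brush may droop about 0.02 rad toe-down. I left it because it is well within tolerance.

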